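# Bench-test the repaired control modules

## Task

Bench-test the repaired control modules lying on the blue mat: with the supply lever off, lay each one flat in a tester bay of its own, so that its end holds that bay's presence lever down, and let go. When all are in, throw the supply lever fully on, press the start button all the way, and throw the lever fully off again with the modules still seated. Then move every module to the raised cooling rack, flat across both rails, leave them there with the supply off, and do not disturb the other things on the bench.

Things in the scene. Friction and masses are not known exactly. Their poses are not given: they have to be found in the camera images.
- module0: Cream plastic control module, one of three alike (may be absent: None): flat body 118 (x) x 50 (y) x 26 mm, with a connector block 36 (x) x 40 (y) mm rising 24 mm from the middle of its top (50 mm overall). About 0.22 kg. Origin: centre of the underside; x along the length, z up. Both ends alike. Can be gripped by the connector block, across its 36 mm.
- module1: Cream plastic control module, one of three alike (may be absent: None): flat body 118 (x) x 50 (y) x 26 mm, with a connector block 36 (x) x 40 (y) mm rising 24 mm from the middle of its top (50 mm overall). About 0.22 kg. Origin: centre of the underside; x along the length, z up. Both ends alike. Can be gripped by the connector block, across its 36 mm.
- module2: Cream plastic control module, one of three alike (may be absent: None): flat body 118 (x) x 50 (y) x 26 mm, with a connector block 36 (x) x 40 (y) mm rising 24 mm from the middle of its top (50 mm overall). About 0.22 kg. Origin: centre of the underside; x along the length, z up. Both ends alike. Can be gripped by the connector block, across its 36 mm.
- tester: Grey bench tester fixed to the table, 250 (x) x 216 (y) mm: three open-topped bays side by side, 66 mm apart in y; behind them a console 60 mm high (x = 95 to 175 mm) with supply lever and start button. Origin: table height, under the middle bay's centre; +x runs from bays to console.
- bay0 (a point): Centre of a bay at the height of its two black support rails (along x, tops 34 mm above the table): where a seated module's origin belongs, its length along x; up to 10 mm short of it in x still works. Open front (-x); guide fins 60 mm apart and 10 mm above the rails at the sides; end stops 24 mm above the rails, 62 mm beyond the centre in +x. Axes as the tester's.
- bay1 (a point): Centre of a bay at the height of its two black support rails (along x, tops 34 mm above the table): where a seated module's origin belongs, its length along x; up to 10 mm short of it in x still works. Open front (-x); guide fins 60 mm apart and 10 mm above the rails at the sides; end stops 24 mm above the rails, 62 mm beyond the centre in +x. Axes as the tester's.
- bay2 (a point): Centre of a bay at the height of its two black support rails (along x, tops 34 mm above the table): where a seated module's origin belongs, its length along x; up to 10 mm short of it in x still works. Open front (-x); guide fins 60 mm apart and 10 mm above the rails at the sides; end stops 24 mm above the rails, 62 mm beyond the centre in +x. Axes as the tester's.
- supply (a joint): Supply lever on the console: black ball, 26 mm diameter, on a steel rod; hinge 82 mm above the table, ball centre 60 mm from it. 0 = off (leans 0.5 rad towards the tester's -y), 1.0 rad = on (leans 0.5 rad towards its +y); over 0.8 counts as on, under 0.2 as off. Stays where it is left; takes about 1 N at the ball.
- supply_tip (a point): Centre of the supply lever's ball.
- start (a joint): Start button, grey, 30 mm diameter, on the console near its -y end. 0 = up, 0.006 m = fully pressed; springs back, about 5 N when fully down, straight downward.
- start_top (a point): Middle of the top of the start button (moves down with it).
- rails (a point): Raised cooling rack fixed to the table: two aluminium angle rails, 230 mm long, along y. Point: its middle, at the ledges' height, 70 mm above the table. Ledges 18 mm wide, inner edges 94 mm apart in x; outside each an upright flange 12 mm high, 130 mm apart; end tabs as high. A module lies with its length along x, an end on each ledge; three fit side by side, 66 mm apart in y.
- mat: Blue work mat, 245 x 270 x 3 mm, on which the modules lie at the start. Origin: centre of the underside.
- spool: Bystander: solder spool, 56 mm across, 52 mm high; origin under its middle.
- flux: Bystander: white flux bottle, 44 mm across, 110 mm high; origin under its middle.
- cleaner: Bystander: black tip-cleaner pot with copper wool, 72 mm across, 45 mm high; origin under its middle.
- relay: Bystander: black plug-in relay, 28 x 28 x 26 mm; origin under its middle.
- brush: Bystander: wooden brush, 150 mm long, lying on the mat's near edge; origin near its middle.
- screwdriver: Bystander: screwdriver, 150 mm long, lying on the mat's far edge; origin near its middle.
- presence0 (a joint): Presence-switch lever of bay0: steel blade 34 mm long, hinged just behind the end stops, slanting up and forward between them into the bay, white roller at its tip. Free (0): roller's top 12 mm above the rails, 42 mm beyond the bay's centre. A module lowered on the rails with its end over the roller pushes it to 0.38 rad (over 0.30 is down); its weight is enough (under 1 N).
- presence1 (a joint): Presence-switch lever of bay1: steel blade 34 mm long, hinged just behind the end stops, slanting up and forward between them into the bay, white roller at its tip. Free (0): roller's top 12 mm above the rails, 42 mm beyond the bay's centre. A module lowered on the rails with its end over the roller pushes it to 0.38 rad (over 0.30 is down); its weight is enough (under 1 N).
- presence2 (a joint): Presence-switch lever of bay2: steel blade 34 mm long, hinged just behind the end stops, slanting up and forward between them into the bay, white roller at its tip. Free (0): roller's top 12 mm above the rails, 42 mm beyond the bay's centre. A module lowered on the rails with its end over the roller pushes it to 0.38 rad (over 0.30 is down); its weight is enough (under 1 N).
Things that resemble listed ones, but are neither listed nor needed, are in the scene too. Leave any red look-alike of the module0 alone.

How it is judged:
By the outcome, as a careful person would: the job done as asked, in the order asked, and still so for the second after the job is handed in, with the robot touching nothing.
Of module0, module1, module2 only 2 to 3 are there at a start; the rules pass over those that are not, and their reading is None.
At some moment in a run one of module0, module1, module2 may be knocked a few centimetres aside while the robot is not near it.
It also fails if it takes over 210 s, if anything falls off the work surface, if the arm or the gripper's body presses on something with over 40 N, if the wrist force passes 120 N, or if a joint passes its speed limit or range.

## Robot

A 7-joint arm with a two-finger parallel gripper is mounted at the origin on the work surface. World frame = base frame: x ahead of the robot, y to its left, z up, the work surface at z = 0. Lengths are in m, angles in degrees, forces in N, time in s.
With the tool pointing down it reaches from about 0.425 to 0.875 m from the base axis. Payload 4.7 kg.
Tool frame: the origin (TCP) lies midway between the tips of the shut fingers; the grasp point (between the pads) lies 19 mm behind it; z points along the fingers, y is the direction in which the jaws open and shut (so a half turn about z gives the same grasp; the last joint's range is limited). The gripper opens to 87 mm and grips with 3 to 60 N. Pads are 19 mm wide; open, the fingers measure 117 mm over their backs; the gripper's body (75 mm by 190 mm) begins 51 mm behind the grasp point.
Start: joints at [-74.994, 18.392, -4.016, 83.108, 1.295, 78.541, -3.26], TCP at [0.159, 0.63, 0.223] pointing down, gripper open.
Joint ranges: [-163.93, 163.93], [-17.29, 119.83], [-79.2, 71.16], [3.27, 140.29], [-89.18, 269.18], [5.43, 117.66], [-154.24, 154.24]. Speed limits (degrees/s): [147.25, 147.25, 180, 180, 180, 180, 180].

## Interface

Orientations are given as [roll, pitch, yaw] about the fixed x, y, z axes, in that order (R = Rz(yaw) Ry(pitch) Rx(roll)).
In Python, from cell import env gives the robot as it stands. The module is installed in compiled form; this text tells all that it offers.
- The arm moves only by the tool servo_tool, never from a script. Its argument "plan" is a list of rows, each a list of 3 entries, a list of its own where there are three numbers: the opening, from 0 (shut) to 1 (fully open), then the shift along the tool's x, y, z in cm, then the turn, a rotation vector about the tool's x, y, z in degrees. A call has 1 to 20 rows; each row shifts and turns the pose as measured when the row begins, along the tool's axes as they then stand; what a row does not reach is not made up. A row lasts 1/12 s, in which the tool goes at most 41.7 mm and 7.16 degrees, less where a joint would pass 70% of its speed; a pose out of reach is approached as far as the arm can. A call is refused whole if a number of a shift passes 4.17 or a number of a turn 7.16, either way. A call with a gripper value outside its range is refused whole. The fingers move at their own pace and stop on an object; "force" is the grip in N (left out, the last holds). Time passes only in rows, so rows that do not move let the fingers close. It gives the time, the measured TCP pose, the force and the opening at its end, in the units of the state.
- env.get_obs(): the state, without advancing time (a new reading comes with each control period).
- env.read_camera(name): name is "side" or "top"; returns a dict with "image" (420x560x3 uint8, blue, green, red), "fx", "fy", "cx", "cy" (pixels), "k1" (the pictures are not rectified: a ray, as slopes to the right and down, at radius r is drawn at 1 + k1 r^2 times it, then the intrinsics apply), "rvec" (rotation vector, rad) and "tvec" (3), from world to camera coordinates, as OpenCV has them. Camera axes: x right, y down, z forward; pixel columns grow to the right and rows downward; lengths in m; the calibration is good to about 2 mm. A picture is of the moment at which its call begins. There is no depth.
- env.sign_off(): hands the job in, once; it reports no verdict.
The state is a dict: "time_s": time; "qpos": joint angles; "joint_velocities": joint speeds; "effort": joint torques, N m; "tool_pos": TCP position; "tool_rot": TCP orientation; "force": force on the tool from outside, world axes, zero at the start; "wrist_torque": the same for the moment, N m; "grip_width": finger opening in m.
Only numpy, scipy, OpenCV 4.12 (cv2) and the standard library are available. Lean on these libraries where they do the work, as an engineer would, in place of code of your own. Each camera call takes 0.05 s, during which the arm holds its last target. There are 200 camera calls.

## Working session

There is one attempt and no reset: what is moved stays moved. The work goes in short steps, Python scripts to look and compute and a tool call to move; the robot and the scene stay as the last step left them, time stands still between calls to the robot, and variables do not carry over. Pictures are saved under pics/ and viewed, about 12 in all and at most 16, crops included, and the job is handed in when it is done.

Besides the shell and the picture viewer there is one more tool, called after ">>>" by a JSON object that holds its "op" and its "data". servo_tool: Moves the arm, as the interface text tells. Its arguments: {"type":"object","properties":{"plan":{"type":"array"},"force":{"type":"number"}},"required":["plan"]}

```bash
mkdir -p pics; cat > h.py <<'E'
import numpy as np,cv2
from cell import env
def cam(n,save=None):
    c=env.read_camera(n)
    if save: cv2.imwrite('pics/'+save,c['image'])
    R=cv2.Rodrigues(np.array(c['rvec'],float))[0]; t=np.array(c['tvec'],float).ravel()
    c['R']=R;c['t']=t;c['C']=-R.T@t
    return c
def ray(c,u,v):
    x=(u-c['cx'])/c['fx'];y=(v-c['cy'])/c['fy'];rd=np.hypot(x,y);r=rd
    for _ in range(20): r=rd/(1+c['k1']*r*r)
    s=r/rd if rd>0 else 1
    d=c['R'].T@np.array([x*s,y*s,1]);return d/np.linalg.norm(d)
def onz(c,u,v,z):
    d=ray(c,u,v);return c['C']+d*(z-c['C'][2])/d[2]
def proj(c,p):
    q=c['R']@np.array(p)+c['t'];x,y=q[:2]/q[2];s=1+c['k1']*(x*x+y*y)
    return c['fx']*x*s+c['cx'],c['fy']*y*s+c['cy']
def tri(c1,p1,c2,p2):
    d1=ray(c1,*p1);d2=ray(c2,*p2);A=np.stack([d1,-d2],1)
    s=np.linalg.lstsq(A,c2['C']-c1['C'],rcond=None)[0]
    a=c1['C']+s[0]*d1;b=c2['C']+s[1]*d2;return (a+b)/2,np.linalg.norm(a-b)
E
python3 - <<'E'
from h import *
for n in('top','side'):
    c=cam(n,n+'0.png');print(n,c['C'],c['R'][2],c['fx'],c['k1'])
o=env.get_obs();print(o)
E
```

```text
top [ 0.36785336 -0.00795208  1.1549574 ] [ 0.15594972 -0.01421484 -0.98766271] 453.7945339275526 -0.15264895432765996
side [ 0.23022156 -0.93768895  0.85176634] [ 0.24092021  0.75067327 -0.61518054] 422.9690469656765 -0.029330373111817996
{'time_s': 0.1, 'qpos': array([-74.99462664,  18.43609162,  -4.01683087,  83.16763604,
         1.2977017 ,  78.5405262 ,  -3.258211  ]), 'joint_velocities': array([ 0.02355693, -0.14681273, -0.00992469, -0.19929367,  0.04092266,
       -0.03175344,  0.02275453]), 'effort': array([ 2.21513660e-04, -4.92570448e+01, -4.05428158e-01, -3.13399673e+01,
       -6.41343347e-02,  3.94799060e-02,  7.57484622e-05]), 'tool_pos': array([0.15935249, 0.62965757, 0.22155899]), 'tool_rot': array([-1.79901133e+02,  7.63881907e-03,  1.65807783e+02]), 'force': array([ 0.10992377,  0.27748138, -0.15736466]), 'wrist_torque': array([ 0.02298996, -0.04453805,  0.02560955]), 'grip_width': 0.08697764502089453}
```

View pics/top0.png

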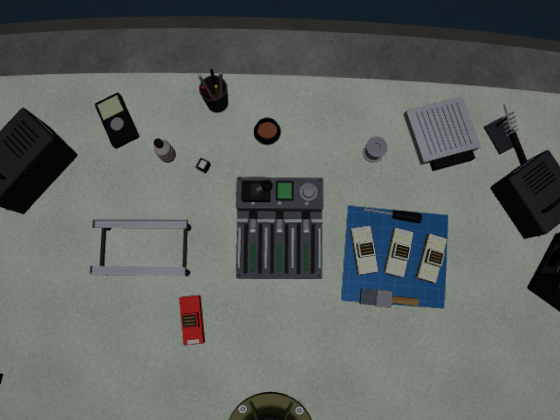

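View pics/side0.png

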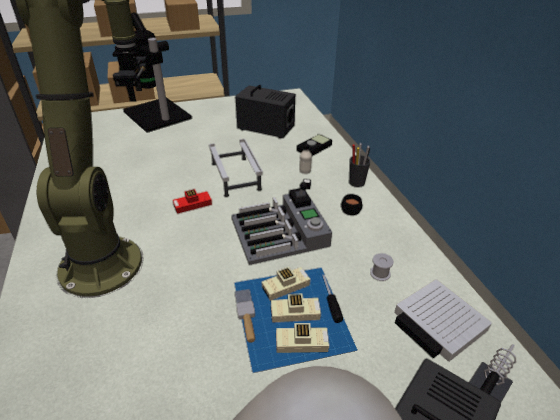

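The top view (+x is up, +y is left) shows three cream modules on the mat at (365,250), (400,252) and (432,258). The red look-alike is at (191,320), the tester at (280,228) and the rack at (140,248). The side view shows the same three modules at (286,282), (296,308) and (303,338).

Candidates for the modules are those three cream ones and the red one. The cream ones on the mat fit; the red one is excluded. I'll confirm with a crop.

```bash
cat > seg.py <<'E'
from h import *
def cream(c,lo=150):
    h=cv2.cvtColor(c['image'],cv2.COLOR_BGR2HSV)
    return h
def modules(c,box,z):
    x0,y0,x1,y1=box
    h=cv2.cvtColor(c['image'],cv2.COLOR_BGR2HSV)
    m=cv2.inRange(h,(12,25,140),(40,140,255))
    k=np.zeros_like(m);k[y0:y1,x0:x1]=m[y0:y1,x0:x1]
    k=cv2.morphologyEx(k,cv2.MORPH_CLOSE,np.ones((5,5)))
    out=[]
    for q in cv2.findContours(k,cv2.RETR_EXTERNAL,cv2.CHAIN_APPROX_NONE)[0]:
        if cv2.contourArea(q)<300: continue
        P=np.array([onz(c,u,v,z)[:2] for u,v in q[:,0].astype(float)])
        (a,b),(w,hh),an=cv2.minAreaRect((P*1000).astype(np.float32))
        if w<hh: w,hh,an=hh,w,an+90
        an=(an+90)%180-90
        out.append((q[:,0].mean(0).round(),a,b,w,hh,an))
    return out
E
python3 - <<'E'
from seg import *
ct=cam('top');cs=cam('side')
np.set_printoptions(precision=3,suppress=True)
for r in modules(ct,(340,200,455,310),.035):print('T',r)
for r in modules(cs,(235,250,360,370),.035):print('S',r)
a=cv2.resize(ct['image'][170:315,225:455],None,fx=3.4,fy=3.4,interpolation=cv2.INTER_CUBIC);cv2.imwrite('pics/a.png',a)
a=ct['image'][205:290,80:205]; a=cv2.resize(a,None,fx=4,fy=4,interpolation=cv2.INTER_CUBIC)
b=cs['image'][130:265,200:340]; b=cv2.resize(b,None,fx=4,fy=4,interpolation=cv2.INTER_CUBIC)
cv2.imwrite('pics/b.png',a);cv2.imwrite('pics/c.png',b)
E
```

```text
S (array([302., 335.]), 451.933349609375, -398.5992736816406, 116.08722686767578, 61.90822982788086, -15.425392150878906)
S (array([295., 306.]), 463.8822021484375, -313.41619873046875, 115.38668060302734, 63.85821533203125, -12.903007507324219)
S (array([286., 279.]), 466.0033264160156, -222.94613647460938, 117.20242309570312, 67.62078094482422, 10.077756881713867)
```

View pics/a.png

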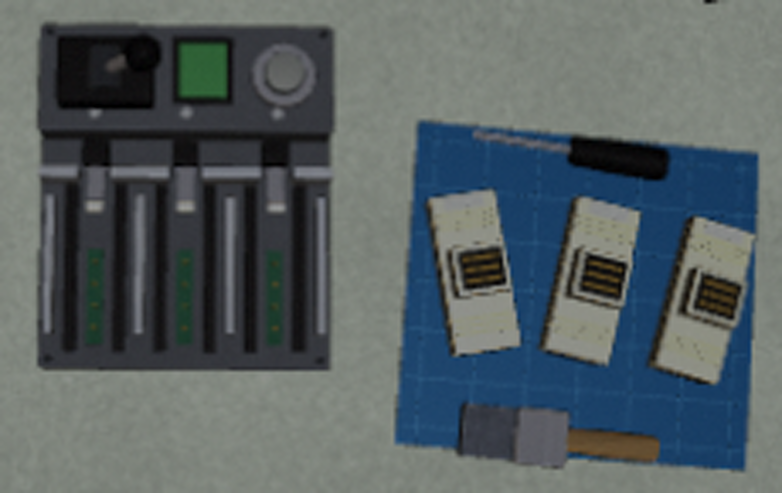

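View pics/b.png

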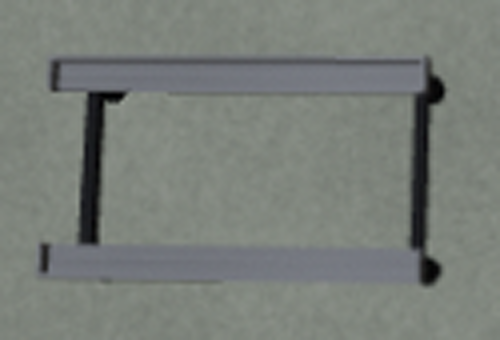

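View pics/c.png

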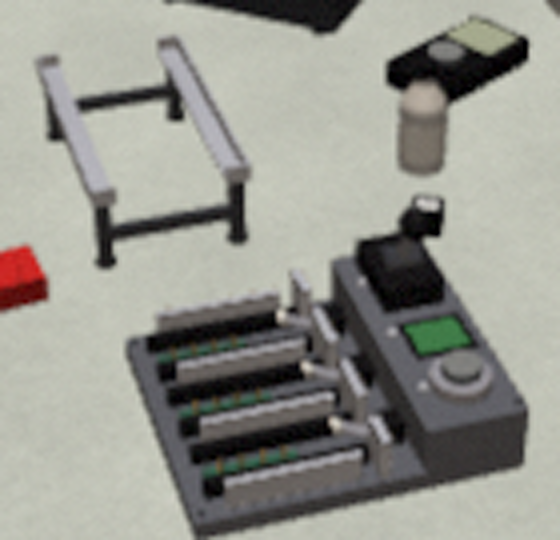

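The crop confirms three cream modules with connector blocks centred near crop (481,268), (603,278) and (718,297). The lever ball at crop (144,52) leans to -y, so the supply is off. The button is at (286,72) and the white rollers are at (95/186/276,207). Next I measure.

```bash
python3 - <<'E'
from seg import *
np.set_printoptions(precision=4,suppress=True)
ct=cam('top');cs=cam('side')
A=lambda x,y:((x+.5)/3.4+225-.5,(y+.5)/3.4+170-.5)
B=lambda x,y:((x+.5)/4+80-.5,(y+.5)/4+205-.5)
Cc=lambda x,y:((x+.5)/4+200-.5,(y+.5)/4+130-.5)
print('console top',[onz(ct,*A(*p),.06)[:2] for p in((40,25),(332,27),(332,133),(40,133))])
print('base front',[onz(ct,*A(*p),.012)[:2] for p in((40,368),(330,370))])
print('rollers',[onz(ct,*A(*p),.044)[:2] for p in((95,207),(186,207),(276,207))])
print('rollers tri',[tri(ct,A(*p),cs,Cc(*q)) for p,q in zip(((95,207),(186,207),(276,207)),((284,315),(307,367),(336,424)))])
print('fins front',[onz(ct,*A(*p),.044)[:2] for p in((48,333),(138,333),(230,333),(321,333))])
print('fins back',[onz(ct,*A(*p),.044)[:2] for p in((49,195),(139,195),(230,195),(320,195))])
print('button tri',tri(ct,A(286,72),cs,Cc(464,367)))
print('ball tri',tri(ct,A(144,52),cs,Cc(425,216)),onz(ct,*A(144,52),.1347))
print('rack flange',[onz(ct,*B(*p),.082)[:2] for p in((52,59),(430,57),(423,282),(40,278))])
print('rack tri',[tri(ct,B(*p),cs,Cc(*q)) for p,q in (((430,58),(242,168)),((423,280),(92,198)),((40,278),(36,63)),((52,59),(176,38)))])
h=cv2.cvtColor(ct['image'],cv2.COLOR_BGR2HSV)
print([h[v,u] for u,v in((360,235),(368,265),(398,240),(300,300))])
S={'L':((481,268),(286,274)),'M':((603,278),(296,300)),'R':((718,297),(303,330))}
for k,(p,q) in S.items(): print(k,tri(ct,A(*p),cs,q),onz(ct,*A(*p),.053)[:2])
m=cv2.inRange(h,(12,25,90),(40,160,255))
k=np.zeros_like(m);k[215:290,345:450]=m[215:290,345:450];k=cv2.morphologyEx(k,cv2.MORPH_CLOSE,np.ones((5,5)))
for q in cv2.findContours(k,cv2.RETR_EXTERNAL,cv2.CHAIN_APPROX_NONE)[0]:
    if cv2.contourArea(q)<200: continue
    P=np.array([onz(ct,u,v,.029)[:2] for u,v in q[:,0].astype(float)])*1000
    print(q[:,0].mean(0),cv2.minAreaRect(P.astype(np.float32)))
E
```

```text
console top [array([0.6369, 0.1022]), array([ 0.6421, -0.111 ]), array([ 0.5634, -0.1121]), array([0.557 , 0.0985])]
base front [array([0.3898, 0.0957]), array([ 0.3944, -0.118 ])]
rollers [array([0.5065, 0.0577]), array([ 0.5085, -0.0083]), array([ 0.5104, -0.0736])]
rollers tri [(array([0.5081, 0.0574, 0.0438]), np.float64(0.003242016296066142)), (array([ 0.5087, -0.0083,  0.044 ]), np.float64(0.0003307551481054465)), (array([ 0.5108, -0.0737,  0.0425]), np.float64(0.00042793381762028866))]
fins front [array([0.4144, 0.0881]), array([0.4164, 0.0235]), array([ 0.4183, -0.0425]), array([ 0.42 , -0.108])]
fins back [array([0.5143, 0.0915]), array([0.5163, 0.0261]), array([ 0.5182, -0.04  ]), array([ 0.5202, -0.1055])]
button tri (array([ 0.6048, -0.0771,  0.076 ]), np.float64(0.0018819559474524104))
ball tri (array([0.6045, 0.0223, 0.1408]), np.float64(0.008024733781320468)) [0.6019 0.0233 0.1347]
rack flange [array([0.5166, 0.4491]), array([0.525 , 0.2139]), array([0.3908, 0.2105]), array([0.3834, 0.4454])]
rack tri [(array([0.5218, 0.2149, 0.0792]), np.float64(0.00609136715518701)),
[... 292 characters left out ...]
33,  20, 143], dtype=uint8), array([ 53,  17, 138], dtype=uint8)]
L (array([ 0.4701, -0.2233,  0.0484]), np.float64(0.0010396152197935987)) [ 0.4692 -0.2223]
M (array([ 0.4658, -0.3132,  0.0507]), np.float64(0.0030555255864985697)) [ 0.4641 -0.3122]
R (array([ 0.4534, -0.3997,  0.051 ]), np.float64(0.002587748615812514)) [ 0.452  -0.3986]
[431.1879 257.396 ] ((451.0927429199219, -396.9904479980469), (49.620277404785156, 114.11383819580078), 74.3946762084961)
[398.2588 242.3059] ((483.18359375, -315.3239440917969), (48.7840690612793, 70.66240692138672), 77.04161834716797)
[359.9459 243.3874] ((486.2586669921875, -218.45950317382812), (76.30081176757812, 48.49165344238281), 10.365004539489746)
```

>>> {"op": "servo_tool", "data": {"plan": [[0.65,[0,0,0],[0,0,6.9]],[0.65,[0,0,0],[0,0,6.9]],[0.65,[0,0,0],[0,0,6.9]],[0.65,[0,0,0],[0,0,6.9]],[0.65,[0,0,0],[0,0,6.9]],[0.65,[0,0,0],[0,0,6.9]],[0.65,[0,0,0],[0,0,6.9]],[0.65,[0,0,0],[0,0,6.9]],[0.65,[0,0,0],[0,0,6.9]],[0.65,[0,0,0],[0,0,6.9]],[0.65,[0,0,0],[0,0,6.9]]], "force": 25}}

```text
time_s: 1.22
tool_pos: [0.1591, 0.6292, 0.2208]
tool_rot: [-179.9, 0.2, 87.2]
force: [1.3, 0.1, -0.7]
grip_width: 0.0566
```

>>> {"op": "servo_tool", "data": {"plan": [[0.65,[-2.2,2.9,-0.2],[0,0,0]],[0.65,[-2.2,2.9,-0.2],[0,0,0]],[0.65,[-2.2,2.9,-0.2],[0,0,0]],[0.65,[-2.2,2.9,-0.2],[0,0,0]],[0.65,[-2.2,2.9,-0.2],[0,0,0]],[0.65,[-2.2,2.9,-0.2],[0,0,0]],[0.65,[-2.2,2.9,-0.2],[0,0,0]],[0.65,[-2.2,2.9,-0.2],[0,0,0]],[0.65,[-2.2,2.9,-0.2],[0,0,0]],[0.65,[-2.2,2.9,-0.2],[0,0,0]],[0.65,[-3.6,0,0],[0,0,0]],[0.65,[-3.6,0,0],[0,0,0]],[0.65,[-3.6,0,0],[0,0,0]],[0.65,[-3.6,0,0],[0,0,0]],[0.65,[-3.6,0,0],[0,0,0]],[0.65,[-3.6,0,0],[0,0,0]],[0.65,[-3.6,0,0],[0,0,0]],[0.65,[-3.6,0,0],[0,0,0]],[0.65,[-3.6,0,0],[0,0,0]],[0.65,[-3.6,0,0],[0,0,0]]]}}

```text
time_s: 2.88
tool_pos: [0.4277, 0.0158, 0.2376]
tool_rot: [-179.9, -0.1, 87.8]
force: [0.8, 0.5, -0.4]
grip_width: 0.0564
```

>>> {"op": "servo_tool", "data": {"plan": [[0.65,[0,0,0],[0,0,-6.4]],[0.65,[0,0,0],[0,0,-6.4]],[0.65,[-3.5,0,0],[0,0,0]],[0.65,[-3.5,0,0],[0,0,0]],[0.65,[-3.5,0,0],[0,0,0]],[0.65,[-3.5,0,0],[0,0,0]],[0.65,[-3.5,0,0],[0,0,0]],[0.65,[-3.5,0,0],[0,0,0]],[0.65,[-3,0,0],[0,0,0]],[0.65,[0,0,4],[0,0,0]],[0.65,[0,0,4],[0,0,0]],[0.65,[0,0,3],[0,0,0]],[0.65,[0,0,0],[0,0,0]]]}}

```text
time_s: 3.97
tool_pos: [0.4757, -0.2449, 0.1295]
tool_rot: [178.9, 0.1, 100.4]
force: [-0.5, 0.8, 0.4]
grip_width: 0.0563
```

```bash
cat > d.py <<'E'
# python3 d.py x y z yaw_module : remaining move; rotate first, then shift in tool axes (cm)
import sys
from h import *
from scipy.spatial.transform import Rotation as Ro
def delta(x,y,z,th):
    o=env.get_obs();p=o['tool_pos'];r,pi,yw=o['tool_rot']
    Rg=Ro.from_euler('xyz',[180,0,90+th],degrees=True);Rc=Ro.from_euler('xyz',[r,pi,yw],degrees=True)
    rv=(Rc.inv()*Rg).as_rotvec(degrees=True)
    print('t',round(o['time_s'],2),'pos',p.round(4),'rot',o['tool_rot'].round(1),'F',o['force'].round(1),'w',round(o['grip_width'],4))
    print('turn',rv.round(2),'then shift cm',(Rg.inv().apply(np.array([x,y,z])-p)*100).round(2))
if len(sys.argv)>1: delta(*map(float,sys.argv[1:5]))
E
python3 d.py .469 -.2225 .031 10.5
```

```text
t 3.97 pos [ 0.4757 -0.2449  0.1295] rot [1.789e+02 1.000e-01 1.004e+02] F [-0.5  0.8  0.4] w 0.0563
turn [ 1.09  0.13 -0.06] then shift cm [ 2.33 -0.25  9.85]
```

>>> {"op": "servo_tool", "data": {"plan": [[0.65,[1.3,-0.15,0],[1,0,0]],[0.65,[0.8,-0.1,0],[0,0,0]],[0.65,[0,0,2],[0,0,0]],[0.65,[0,0,2],[0,0,0]],[0.65,[0,0,1],[0,0,0]],[0.65,[0,0,0],[0,0,0]]]}}

```text
time_s: 4.47
tool_pos: [0.472, -0.2247, 0.0843]
tool_rot: [179.7, 0.2, 100.4]
force: [0.0, -0.1, 0.1]
grip_width: 0.0568
```

```bash
python3 d.py .469 -.2225 .031 10.5; python3 - <<'E'
from seg import *
c=cam('side','s1.png')
for r in modules(c,(235,250,360,370),.035):print('S',r)
i=cv2.resize(c['image'][200:400,200:400],None,fx=3,fy=3);cv2.imwrite('pics/s1.png',i)
E
```

```text
t 4.47 pos [ 0.472  -0.2247  0.0843] rot [179.7   0.2 100.4] F [ 0.  -0.1  0.1] w 0.0568
turn [ 0.28  0.2  -0.05] then shift cm [ 0.27 -0.25  5.33]
S (array([303., 335.]), 452.24298095703125, -398.9139709472656, 116.27755737304688, 61.88691329956055, -16.5584716796875)
S (array([295., 306.]), 463.8370666503906, -313.4022216796875, 115.2916259765625, 64.1878662109375, -12.906120300292969)
S (array([285., 280.]), 465.4930419921875, -224.13888549804688, 119.18033599853516, 70.26010131835938, 11.645764350891113)
```

View pics/s1.png

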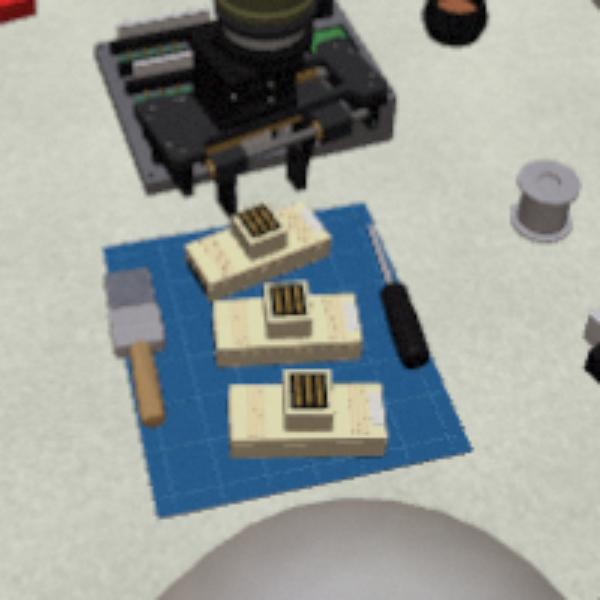

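Fingers (crop 228,210 and 297,187) straddle the first module's block (260,222). Descending.

>>> {"op": "servo_tool", "data": {"plan": [[0.65,[0.3,-0.25,1],[0.2,0.2,0]],[0.65,[0,0,2],[0,0,0]],[0.65,[0,0,1.3],[0,0,0]],[0.65,[0,0,0.6],[0,0,0]],[0.65,[0,0,0.2],[0,0,0]],[0.65,[0,0,0],[0,0,0]]]}}

```text
time_s: 5.02
tool_pos: [0.474, -0.2234, 0.0375]
tool_rot: [179.4, 0.1, 100.5]
force: [0.2, -0.7, -0.2]
grip_width: 0.0565
```

```bash
python3 d.py .469 -.2225 .031 10.5
```

```text
t 5.02 pos [ 0.474  -0.2234  0.0375] rot [1.794e+02 1.000e-01 1.005e+02] F [ 0.2 -0.7 -0.2] w 0.0565
turn [ 0.65  0.12 -0.03] then shift cm [ 0.18 -0.48  0.65]
```

>>> {"op": "servo_tool", "data": {"plan": [[0.65,[0.2,-0.5,0.3],[0.6,0,0]],[0.65,[0,-0.1,0.25],[0,0,0]],[0.65,[0,0,0.05],[0,0,0]],[0.2,[0,0,0],[0,0,0]],[0.2,[0,0,0],[0,0,0]],[0.2,[0,0,0],[0,0,0]],[0.2,[0,0,0],[0,0,0]],[0.2,[0,0,0],[0,0,0]],[0.2,[0,0,0],[0,0,0]]]}}

```text
time_s: 5.77
tool_pos: [0.4693, -0.2231, 0.0338]
tool_rot: [179.7, 0.2, 100.5]
force: [1.3, 1.0, -0.2]
grip_width: 0.0357
```

```bash
python3 d.py .465 -.0755 .12 1.7
```

```text
t 5.77 pos [ 0.4693 -0.2231  0.0338] rot [179.7   0.2 100.5] F [ 1.3  1.  -0.2] w 0.0357
turn [0.27 0.17 8.78] then shift cm [ 1.477e+01  1.000e-02 -8.620e+00]
```

>>> {"op": "servo_tool", "data": {"plan": [[0.2,[0,0,-2],[0,0,0]],[0.2,[0,0,-3],[0,0,0]],[0.2,[0,0,-3],[0,0,0]],[0.2,[0,0,-2],[0,0,0]],[0.2,[0,0,-0.5],[0,0,4.4]],[0.2,[0,0,0],[0,0,4.4]],[0.2,[2.5,0,0],[0,0,0]],[0.2,[3.7,0,0],[0,0,0]],[0.2,[3.7,0,0],[0,0,0]],[0.2,[3.7,0,0],[0,0,0]],[0.2,[3.7,0,0],[0,0,0]],[0.2,[3.7,0,0],[0,0,0]],[0.2,[3,0,0],[0,0,0]],[0.2,[2,0,0],[0,0,0]],[0.2,[0.5,0,0],[0,0,0]],[0.2,[0,0,0],[0,0,0]],[0.2,[0,0,0],[0,0,0]]]}}

```text
time_s: 7.18
tool_pos: [0.4569, 0.0492, 0.1378]
tool_rot: [-179.8, 0.1, 90.6]
force: [0.3, -1.4, -1.8]
grip_width: 0.0358
```

```bash
python3 d.py .4605 .057 .065 1.7
```

```text
t 7.18 pos [0.4569 0.0492 0.1378] rot [-1.798e+02  1.000e-01  9.060e+01] F [ 0.3 -1.4 -1.8] w 0.0358
turn [-0.24  0.14 -1.09] then shift cm [0.77 0.38 7.28]
```

>>> {"op": "servo_tool", "data": {"plan": [[0.2,[0.75,0.35,0],[-0.2,0.1,-1.1]],[0.2,[0,0,1.5],[0,0,0]],[0.2,[0,0,2],[0,0,0]],[0.2,[0,0,1],[0,0,0]],[0.2,[0,0,0],[0,0,0]],[0.2,[0,0,0],[0,0,0]]]}}

```text
time_s: 7.68
tool_pos: [0.4632, 0.05, 0.0921]
tool_rot: [179.9, 0.1, 91.2]
force: [-0.2, 0.2, -1.8]
grip_width: 0.0357
```

```bash
python3 d.py .4605 .057 .065 1.7; python3 - <<'E'
from h import *
c=cam('side'); i=cv2.resize(c['image'][150:300,200:350],None,fx=4,fy=4,interpolation=cv2.INTER_CUBIC);cv2.imwrite('pics/s2.png',i)
E
```

```text
t 7.68 pos [0.4632 0.05   0.0921] rot [1.799e+02 1.000e-01 9.120e+01] F [-0.2  0.2 -1.8] w 0.0357
turn [ 0.15  0.07 -0.49] then shift cm [ 0.71 -0.25  2.71]
```

View pics/s2.png

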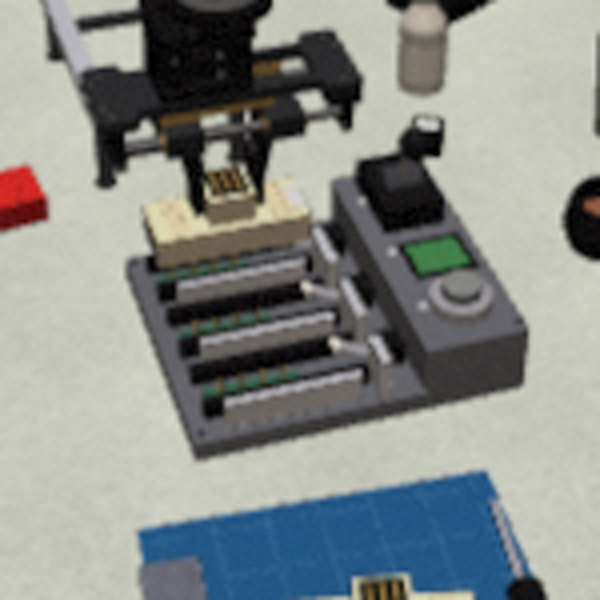

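The module (crop 225,225) hangs level above the left bay. I'll correct it sideways and then lower.

>>> {"op": "servo_tool", "data": {"plan": [[0.2,[0.7,-0.25,0],[0.1,0,-0.5]],[0.2,[0.3,-0.1,0],[0,0,-0.2]],[0.2,[0,0,0],[0,0,0]],[0.2,[0,0,0],[0,0,0]]]}}

```text
time_s: 8.07
tool_pos: [0.4608, 0.0611, 0.0946]
tool_rot: [179.8, -0.1, 92.0]
force: [-0.3, 0.6, -2.6]
grip_width: 0.0357
```

```bash
python3 d.py .4605 .057 .065 1.7
```

```text
t 8.07 pos [0.4608 0.0611 0.0946] rot [ 1.798e+02 -1.000e-01  9.200e+01] F [-0.3  0.6 -2.6] w 0.0357
turn [ 0.24 -0.06  0.26] then shift cm [-0.41 -0.05  2.96]
```

>>> {"op": "servo_tool", "data": {"plan": [[0.2,[-0.4,0,0.6],[0.2,0,0.2]],[0.2,[0,0,1],[0,0,0]],[0.2,[0,0,0.3],[0,0,0]],[0.2,[0,0,0],[0,0,0]]]}}

```text
time_s: 8.4
tool_pos: [0.4619, 0.0576, 0.0747]
tool_rot: [179.8, -0.2, 91.8]
force: [-0.1, -0.5, -1.8]
grip_width: 0.0359
```

```bash
python3 d.py .4605 .057 .065 1.7
```

```text
t 8.4 pos [0.4619 0.0576 0.0747] rot [179.8  -0.2  91.8] F [-0.1 -0.5 -1.8] w 0.0359
turn [ 0.15 -0.16  0.12] then shift cm [-0.05 -0.14  0.97]
```

>>> {"op": "servo_tool", "data": {"plan": [[0.2,[-0.05,-0.15,0.5],[0,-0.1,0]],[0.2,[0,-0.05,0.4],[0,0,0]],[0.2,[0,0,0.15],[0,0,0]],[0.2,[0,0,0.05],[0,0,0]]]}}

```text
time_s: 8.73
tool_pos: [0.4599, 0.0568, 0.0646]
tool_rot: [-180.0, -0.1, 91.8]
force: [-2.4, 0.8, 3.0]
grip_width: 0.0358
```

```bash
python3 d.py .4605 .057 .065 1.7
```

```text
t 8.73 pos [0.4599 0.0568 0.0646] rot [-1.80e+02 -1.00e-01  9.18e+01] F [-2.4  0.8  3. ] w 0.0358
turn [-0.02 -0.08  0.06] then shift cm [ 0.02  0.07 -0.04]
```

>>> {"op": "servo_tool", "data": {"plan": [[0.65,[0,0,0],[0,0,0]],[0.65,[0,0,0],[0,0,0]],[0.65,[0,0,0],[0,0,0]],[0.65,[0,0,0],[0,0,0]],[0.65,[0,0,-1],[0,0,0]],[0.65,[0,0,-2],[0,0,0]],[0.65,[0,0,-3],[0,0,0]],[0.65,[0,0,-3],[0,0,0]],[0.65,[0,0,-1],[0,0,0]],[0.65,[-2.5,0,0],[0,0,0]],[0.65,[-3.7,0,0],[0,0,0]],[0.65,[-3.7,0,0],[0,0,0]],[0.65,[-3.7,0,0],[0,0,0]],[0.65,[-3.7,0,0],[0,0,0]],[0.65,[-3.7,0,0],[0,0,0]],[0.65,[-3.7,0,0],[0,0,0]],[0.65,[-3,0,0],[0,0,0]],[0.65,[-1,0,0],[0,0,0]],[0.65,[0,0,0],[0,0,0]]]}}

```text
time_s: 10.32
tool_pos: [0.4725, -0.2431, 0.1805]
tool_rot: [179.0, -0.1, 92.1]
force: [-0.7, 0.6, -0.0]
grip_width: 0.0567
```

```bash
python3 d.py .4645 -.313 .031 -13; python3 - <<'E'
from seg import *
c=cam('side')
for r in modules(c,(235,250,360,370),.035):print('S',r)
i=cv2.resize(c['image'][180:375,215:375],None,fx=3,fy=3,interpolation=cv2.INTER_CUBIC);
t=cam('top')
j=cv2.resize(t['image'][165:315,225:325],None,fx=3,fy=3,interpolation=cv2.INTER_CUBIC)
o=np.zeros((600,800,3),np.uint8);o[:585,:480]=i;o[:450,490:790]=j;cv2.imwrite('pics/s3.png',o)
E
```

```text
t 10.32 pos [ 0.4725 -0.2431  0.1805] rot [ 1.79e+02 -1.00e-01  9.21e+01] F [-0.7  0.6 -0. ] w 0.0567
turn [ 1.02 -0.27 15.09] then shift cm [-6.99  0.79 14.95]
S (array([302., 335.]), 452.2444763183594, -398.90887451171875, 116.27755737304688, 61.897518157958984, -16.55847930908203)
S (array([295., 306.]), 463.8370666503906, -313.4022216796875, 115.2916259765625, 64.1878662109375, -12.906120300292969)
```

View pics/s3.png

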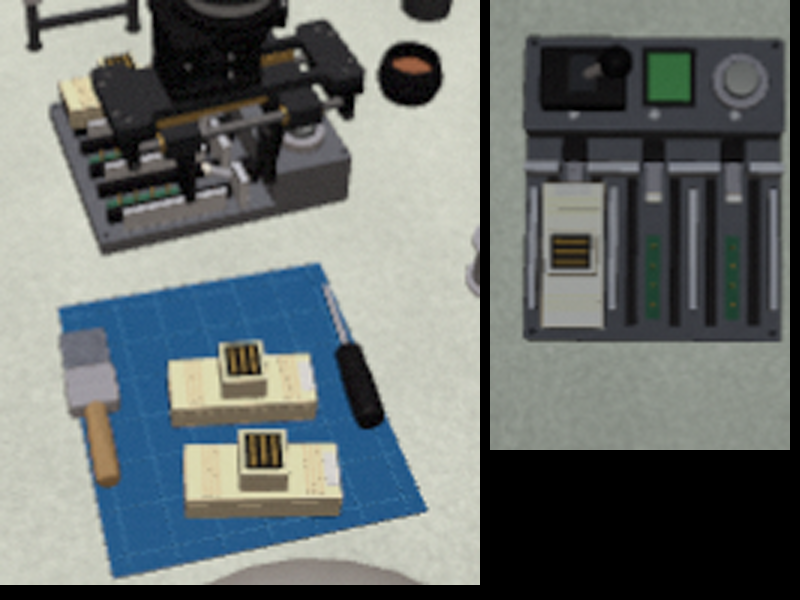

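The left module lies between its fins with the roller hidden (top crop 572,255). The two mat modules haven't moved (side crop 243,385 and 263,475). On to the middle one.

>>> {"op": "servo_tool", "data": {"plan": [[0.65,[0,0,0],[0.5,0,5]],[0.65,[0,0,0],[0.5,0,5]],[0.65,[0,0,0],[0,0,4.5]],[0.65,[-3,0.5,0],[0,0,0]],[0.65,[-2.5,0.3,2],[0,0,0]],[0.65,[-1,0,3],[0,0,0]],[0.65,[0,0,3],[0,0,0]],[0.65,[0,0,1],[0,0,0]],[0.65,[0,0,0],[0,0,0]],[0.65,[0,0,0],[0,0,0]]]}}

```text
time_s: 11.25
tool_pos: [0.4778, -0.2792, 0.0885]
tool_rot: [179.9, -1.6, 79.2]
force: [0.0, -0.6, 0.3]
grip_width: 0.0569
```

```bash
python3 d.py .4645 -.313 .031 -13;python3 - <<'E'
from h import *
c=cam('top')
for p,z in (((573,183),.06),((573,326),.06),((573,240),.084)): print(onz(c,(p[0]-490)/3+225,p[1]/3+165,z).round(4))
E
```

```text
t 11.25 pos [ 0.4778 -0.2792  0.0885] rot [179.9  -1.6  79.2] F [ 0.  -0.6  0.3] w 0.0569
turn [ 0.08 -1.56  2.16] then shift cm [-3.59 -0.54  5.75]
[0.5156 0.057  0.06  ]
[0.4002 0.0527 0.06  ]
[0.467  0.0539 0.084 ]
```

>>> {"op": "servo_tool", "data": {"plan": [[0.65,[-3,-0.4,0],[0,-1.5,2]],[0.65,[-0.8,-0.1,1.5],[0,0,0]],[0.65,[0,0,1.5],[0,0,0]],[0.65,[0,0,0.5],[0,0,0]],[0.65,[0,0,0],[0,0,0]],[0.65,[0,0,0],[0,0,0]]]}}

```text
time_s: 11.8
tool_pos: [0.4753, -0.3135, 0.0623]
tool_rot: [179.0, -0.2, 77.8]
force: [0.2, 0.5, 1.0]
grip_width: 0.057
```

```bash
python3 d.py .4645 -.313 .031 -13
```

```text
t 11.8 pos [ 0.4753 -0.3135  0.0623] rot [179.   -0.2  77.8] F [0.2 0.5 1. ] w 0.057
turn [ 1.04 -0.17  0.75] then shift cm [-0.2  -1.06  3.13]
```

>>> {"op": "servo_tool", "data": {"plan": [[0.65,[-0.1,-0.9,0],[1,0,0.7]],[0.65,[0,-0.3,1],[0,0,0]],[0.65,[0,-0.1,1],[0,0,0]],[0.65,[0,0,0.4],[0,0,0]],[0.65,[0,0,0],[0,0,0]]]}}

```text
time_s: 12.22
tool_pos: [0.464, -0.3103, 0.0392]
tool_rot: [179.8, -0.2, 77.2]
force: [-0.5, -0.2, -0.6]
grip_width: 0.0565
```

```bash
python3 d.py .4645 -.313 .031 -13
```

```text
t 12.22 pos [ 0.464  -0.3103  0.0392] rot [179.8  -0.2  77.2] F [-0.5 -0.2 -0.6] w 0.0565
turn [ 0.24 -0.23  0.18] then shift cm [-0.25  0.11  0.82]
```

>>> {"op": "servo_tool", "data": {"plan": [[0.65,[-0.25,0.1,0.4],[0.2,-0.2,0.2]],[0.65,[-0.05,0,0.3],[0,0,0]],[0.65,[0,0,0.05],[0,0,0]],[0.2,[0,0,0],[0,0,0]],[0.2,[0,0,0],[0,0,0]],[0.2,[0,0,0],[0,0,0]],[0.2,[0,0,0],[0,0,0]],[0.2,[0,0,0],[0,0,0]],[0.2,[0,0,0],[0,0,0]]]}}

```text
time_s: 12.97
tool_pos: [0.4644, -0.3142, 0.0304]
tool_rot: [-180.0, 0.0, 76.9]
force: [-0.5, -0.4, -1.8]
grip_width: 0.0356
```

```bash
python3 d.py .464 -.009 .13 1.7
```

```text
t 12.97 pos [ 0.4644 -0.3142  0.0304] rot [-180.     0.    76.9] F [-0.5 -0.4 -1.8] w 0.0356
turn [ -0.02   0.04 -14.77] then shift cm [30.51  0.87 -9.96]
```

>>> {"op": "servo_tool", "data": {"plan": [[0.2,[0,0,-2],[0,0,0]],[0.2,[0,0,-3],[0,0,0]],[0.2,[0,0,-3],[0,0,0]],[0.2,[0,0,-2],[0,0,0]],[0.2,[0,0,0],[0,0,-5]],[0.2,[0,0,0],[0,0,-5]],[0.2,[0,0,0],[0,0,-4.7]],[0.2,[2.5,0.2,0],[0,0,0]],[0.2,[3.7,0.2,0],[0,0,0]],[0.2,[3.7,0.2,0],[0,0,0]],[0.2,[3.7,0.2,0],[0,0,0]],[0.2,[3.7,0,0],[0,0,0]],[0.2,[3.7,0,0],[0,0,0]],[0.2,[3.7,0,0],[0,0,0]],[0.2,[3,0,0],[0,0,0]],[0.2,[1,0,0],[0,0,0]],[0.2,[0,0,0],[0,0,0]],[0.2,[0,0,0],[0,0,0]]]}}

```text
time_s: 14.47
tool_pos: [0.4508, -0.0166, 0.1285]
tool_rot: [-179.2, -0.2, 91.8]
force: [-0.7, -1.3, -2.8]
grip_width: 0.0358
```

```bash
python3 d.py .464 -.009 .095 1.7
```

```text
t 14.47 pos [ 0.4508 -0.0166  0.1285] rot [-179.2   -0.2   91.8] F [-0.7 -1.3 -2.8] w 0.0358
turn [-0.79 -0.21  0.14] then shift cm [0.72 1.34 3.35]
```

>>> {"op": "servo_tool", "data": {"plan": [[0.2,[0.7,1.3,1],[-0.8,-0.2,0.1]],[0.2,[0,0,1.5],[0,0,0]],[0.2,[0,0,0.5],[0,0,0]],[0.2,[0,0,0],[0,0,0]],[0.2,[0,0,0],[0,0,0]]]}}

```text
time_s: 14.88
tool_pos: [0.4637, -0.0165, 0.0975]
tool_rot: [180.0, 0.1, 91.2]
force: [-0.8, 0.2, -2.4]
grip_width: 0.036
```

```bash
python3 d.py .464 -.009 .0614 1.7
```

```text
t 14.88 pos [ 0.4637 -0.0165  0.0975] rot [1.80e+02 1.00e-01 9.12e+01] F [-0.8  0.2 -2.4] w 0.036
turn [ 0.02  0.12 -0.54] then shift cm [0.75 0.05 3.61]
```

>>> {"op": "servo_tool", "data": {"plan": [[0.2,[0.7,0,0],[0,0,-0.5]],[0.2,[0,0,0.6],[0,0,0]],[0.2,[0,0,0.6],[0,0,0]],[0.2,[0,0,0],[0,0,0]]]}}

```text
time_s: 15.22
tool_pos: [0.4646, -0.0106, 0.0862]
tool_rot: [179.8, 0.0, 91.5]
force: [-0.2, -0.5, -2.6]
grip_width: 0.0356
```

```bash
python3 d.py .464 -.009 .0614 1.7
```

```text
t 15.22 pos [ 0.4646 -0.0106  0.0862] rot [179.8   0.   91.5] F [-0.2 -0.5 -2.6] w 0.0356
turn [ 0.15  0.03 -0.19] then shift cm [ 0.16 -0.05  2.48]
```

>>> {"op": "servo_tool", "data": {"plan": [[0.2,[0.15,-0.05,0.8],[0.1,0,-0.2]],[0.2,[0,0,0.9],[0,0,0]],[0.2,[0,0,0.4],[0,0,0]],[0.2,[0,0,0.2],[0,0,0]],[0.2,[0,0,0],[0,0,0]]]}}

```text
time_s: 15.63
tool_pos: [0.4642, -0.0087, 0.0612]
tool_rot: [180.0, 0.0, 91.8]
force: [-3.6, 0.4, 11.6]
grip_width: 0.0359
```

```bash
python3 d.py .464 -.009 .0614 1.7
```

```text
t 15.63 pos [ 0.4642 -0.0087  0.0612] rot [180.    0.   91.8] F [-3.6  0.4 11.6] w 0.0359
turn [0.01 0.02 0.07] then shift cm [-0.03 -0.02 -0.02]
```

>>> {"op": "servo_tool", "data": {"plan": [[0.65,[0,0,0],[0,0,0]],[0.65,[0,0,0],[0,0,0]],[0.65,[0,0,0],[0,0,0]],[0.65,[0,0,0],[0,0,0]],[0.65,[0,0,-1],[0,0,0]],[0.65,[0,0,-2],[0,0,0]],[0.65,[0,0,-3],[0,0,0]],[0.65,[0,0,-1.5],[0,0,0]],[0.65,[-2.5,-0.2,0],[0,0,0]],[0.65,[-3.7,-0.2,0],[0,0,0]],[0.65,[-3.7,-0.2,0],[0,0,0]],[0.65,[-3.7,-0.2,0],[0,0,0]],[0.65,[-3.7,-0.2,0],[0,0,0]],[0.65,[-3.7,-0.2,0],[0,0,0]],[0.65,[-3.7,-0.2,0],[0,0,5]],[0.65,[-3.7,0,0],[0,0,5]],[0.65,[-3,0,0],[0,0,5]],[0.65,[-1,0,0],[0,0,2.5]],[0.65,[0,0,0],[0,0,0]],[0.65,[0,0,0],[0,0,0]]]}}

```text
time_s: 17.3
tool_pos: [0.4549, -0.3454, 0.1417]
tool_rot: [179.2, -0.1, 74.2]
force: [-0.2, 0.4, 0.1]
grip_width: 0.0564
```

```bash
python3 d.py .452 -.399 .075 -16
```

```text
t 17.3 pos [ 0.4549 -0.3454  0.1417] rot [ 1.792e+02 -1.000e-01  7.420e+01] F [-0.2  0.4  0.1] w 0.0564
turn [ 0.78 -0.07  0.22] then shift cm [-5.23  1.2   6.67]
```

>>> {"op": "servo_tool", "data": {"plan": [[0.65,[-2.5,0.6,0],[0.8,0,0.2]],[0.65,[-2.2,0.4,0],[0,0,0]],[0.65,[-0.5,0.1,2],[0,0,0]],[0.65,[0,0,2],[0,0,0]],[0.65,[0,0,1.5],[0,0,0]],[0.65,[0,0,0.5],[0,0,0]],[0.65,[0,0,0],[0,0,0]]]}}

```text
time_s: 17.88
tool_pos: [0.4607, -0.3868, 0.0801]
tool_rot: [179.8, -0.6, 75.7]
force: [-1.0, -0.7, 0.4]
grip_width: 0.0567
```

```bash
python3 d.py .452 -.399 .031 -16; python3 - <<'E'
from seg import *
c=cam('side')
for r in modules(c,(235,250,360,370),.035):print('S',r)
E
```

```text
t 17.88 pos [ 0.4607 -0.3868  0.0801] rot [179.8  -0.6  75.7] F [-1.  -0.7  0.4] w 0.0567
turn [ 0.19 -0.62  1.68] then shift cm [-1.41 -0.5   4.91]
S (array([302., 336.]), 451.5240478515625, -401.33197021484375, 116.27755737304688, 66.95331573486328, -16.5584716796875)
```

>>> {"op": "servo_tool", "data": {"plan": [[0.65,[-1.2,-0.4,0],[0.2,-0.6,1.5]],[0.65,[-0.2,-0.2,1],[0,0,0]],[0.65,[0,-0.1,1.5],[0,0,0]],[0.65,[0,0,1],[0,0,0]],[0.65,[0,0,0.3],[0,0,0]],[0.65,[0,0,0],[0,0,0]]]}}

```text
time_s: 18.43
tool_pos: [0.4531, -0.3998, 0.0444]
tool_rot: [179.6, 0.1, 74.3]
force: [-0.3, 0.2, 0.4]
grip_width: 0.0565
```

```bash
python3 d.py .452 -.399 .031 -16
```

```text
t 18.43 pos [ 0.4531 -0.3998  0.0444] rot [1.796e+02 1.000e-01 7.430e+01] F [-0.3  0.2  0.4] w 0.0565
turn [0.42 0.1  0.3 ] then shift cm [ 0.04 -0.13  1.34]
```

>>> {"op": "servo_tool", "data": {"plan": [[0.65,[0,-0.1,0.6],[0.4,0,0.3]],[0.65,[0,-0.1,0.5],[0,0,0]],[0.65,[0,0,0.15],[0,0,0]],[0.2,[0,0,0],[0,0,0]],[0.2,[0,0,0],[0,0,0]],[0.2,[0,0,0],[0,0,0]],[0.2,[0,0,0],[0,0,0]],[0.2,[0,0,0],[0,0,0]],[0.2,[0,0,0],[0,0,0]]]}}

```text
time_s: 19.18
tool_pos: [0.4519, -0.4001, 0.032]
tool_rot: [179.9, 0.2, 74.0]
force: [0.6, -0.9, -1.4]
grip_width: 0.0362
```

```bash
python3 d.py .466 -.075 .13 1.7
```

```text
t 19.18 pos [ 0.4519 -0.4001  0.032 ] rot [179.9   0.2  74. ] F [ 0.6 -0.9 -1.4] w 0.0362
turn [  0.07   0.17 -17.72] then shift cm [32.46  2.37 -9.8 ]
```

Bottom offset is about 0.029, so the seated TCP z is about 0.063.

>>> {"op": "servo_tool", "data": {"plan": [[0.2,[0,0,-2],[0,0,0]],[0.2,[0,0,-3],[0,0,0]],[0.2,[0,0,-3],[0,0,0]],[0.2,[0,0,-2],[0,0,0]],[0.2,[0,0,0],[0,0,-6]],[0.2,[0,0,0],[0,0,-6]],[0.2,[0,0,0],[0,0,-5.7]],[0.2,[2.5,0.4,0],[0,0,0]],[0.2,[3.7,0.4,0],[0,0,0]],[0.2,[3.7,0.4,0],[0,0,0]],[0.2,[3.7,0.4,0],[0,0,0]],[0.2,[3.7,0.4,0],[0,0,0]],[0.2,[3.7,0.4,0],[0,0,0]],[0.2,[3.7,0.2,0],[0,0,0]],[0.2,[3.5,0.2,0],[0,0,0]],[0.2,[2,0,0],[0,0,0]],[0.2,[0,0,0],[0,0,0]],[0.2,[0,0,0],[0,0,0]]]}}

```text
time_s: 20.68
tool_pos: [0.4599, -0.0858, 0.1303]
tool_rot: [-179.5, -0.0, 92.1]
force: [-1.0, -1.3, -1.8]
grip_width: 0.0362
```

```bash
python3 d.py .466 -.075 .095 1.7
```

```text
t 20.68 pos [ 0.4599 -0.0858  0.1303] rot [-179.5   -0.    92.1] F [-1.  -1.3 -1.8] w 0.0362
turn [-0.46 -0.02  0.37] then shift cm [1.06 0.64 3.53]
```

>>> {"op": "servo_tool", "data": {"plan": [[0.2,[1.2,0.6,0],[-0.4,0,0.3]],[0.2,[0.4,0,1],[0,0,0]],[0.2,[0,0,1.5],[0,0,0]],[0.2,[0,0,0.5],[0,0,0]],[0.2,[0,0,0],[0,0,0]],[0.2,[0,0,0],[0,0,0]]]}}

```text
time_s: 21.18
tool_pos: [0.4638, -0.0765, 0.0975]
tool_rot: [-179.9, 0.1, 91.2]
force: [0.3, -0.4, -2.3]
grip_width: 0.036
```

```bash
python3 d.py .466 -.075 .063 1.7
```

```text
t 21.18 pos [ 0.4638 -0.0765  0.0975] rot [-1.799e+02  1.000e-01  9.120e+01] F [ 0.3 -0.4 -2.3] w 0.036
turn [-0.15  0.13 -0.48] then shift cm [0.14 0.22 3.45]
```

>>> {"op": "servo_tool", "data": {"plan": [[0.2,[0.15,0.2,0.5],[-0.1,0.1,-0.5]],[0.2,[0,0,1],[0,0,0]],[0.2,[0,0,0.5],[0,0,0]],[0.2,[0,0,0],[0,0,0]]]}}

```text
time_s: 21.52
tool_pos: [0.4668, -0.0774, 0.0773]
tool_rot: [179.9, 0.0, 91.6]
force: [-0.2, -0.1, -1.4]
grip_width: 0.036
```

```bash
python3 d.py .466 -.075 .063 1.7
```

```text
t 21.52 pos [ 0.4668 -0.0774  0.0773] rot [179.9   0.   91.6] F [-0.2 -0.1 -1.4] w 0.036
turn [ 0.08  0.05 -0.11] then shift cm [ 0.24 -0.08  1.43]
```

>>> {"op": "servo_tool", "data": {"plan": [[0.2,[0.25,-0.1,0.4],[0,0,-0.1]],[0.2,[0,0,0.6],[0,0,0]],[0.2,[0,0,0.4],[0,0,0]],[0.2,[0,0,0.1],[0,0,0]]]}}

```text
time_s: 21.85
tool_pos: [0.4668, -0.0751, 0.0628]
tool_rot: [179.9, 0.0, 91.7]
force: [-5.2, -0.6, 18.6]
grip_width: 0.0363
```

```bash
python3 d.py .466 -.075 .063 1.7
```

```text
t 21.85 pos [ 0.4668 -0.0751  0.0628] rot [179.9   0.   91.7] F [-5.2 -0.6 18.6] w 0.0363
turn [0.14 0.01 0.01] then shift cm [ 0.01 -0.08 -0.02]
```

>>> {"op": "servo_tool", "data": {"plan": [[0.65,[0,0,0],[0,0,0]],[0.65,[0,0,0],[0,0,0]],[0.65,[0,0,0],[0,0,0]],[0.65,[0,0,0],[0,0,0]],[0.65,[0,0,-1],[0,0,0]],[0.65,[0,0,-2],[0,0,0]],[0.65,[0,0,-3],[0,0,0]],[0.65,[0,0,-4],[0,0,0]],[0.65,[0,0,-3],[0,0,0]],[0.65,[-3,0,-2],[0,0,0]],[0.65,[-3.7,0,0],[0,0,0]],[0.65,[-3.7,0,0],[0,0,0]],[0.65,[-3.7,0,0],[0,0,0]],[0.65,[-3.7,0,0],[0,0,0]],[0.65,[-3,0,0],[0,0,0]],[0.65,[0,0,0],[0,0,0]]]}}

```text
time_s: 23.18
tool_pos: [0.4776, -0.2875, 0.2221]
tool_rot: [179.1, -0.0, 92.7]
force: [-0.8, 0.6, -0.1]
grip_width: 0.0563
```

```bash
python3 - <<'E'
from h import *
t=cam('top');s=cam('side')
j=cv2.resize(t['image'][165:290,225:335],None,fx=4,fy=4,interpolation=cv2.INTER_CUBIC)
i=cv2.resize(s['image'][160:280,220:340],None,fx=2.9,fy=2.9,interpolation=cv2.INTER_CUBIC)
o=np.zeros((500,800,3),np.uint8);o[:500,:440]=j;o[:348,450:798]=i;cv2.imwrite('pics/s4.png',o)
E
```

```text
(no output)
```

View pics/s4.png

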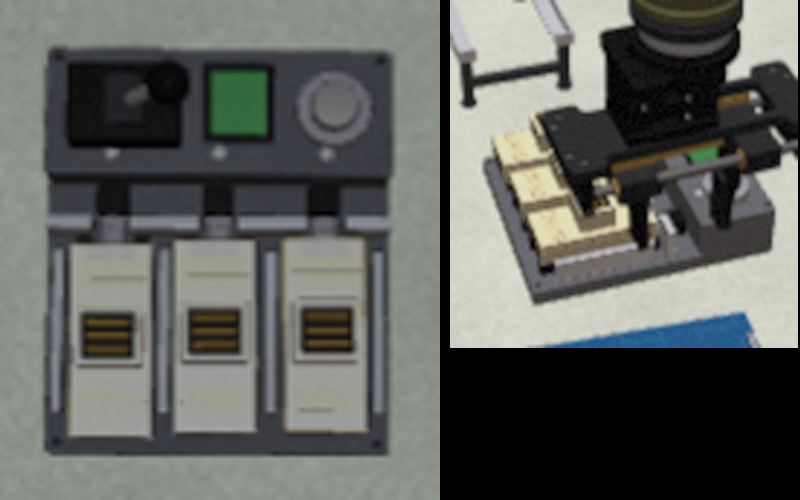

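All three modules sit flat between the fins, rollers covered, about 3–5 mm short of nominal (crop 110,335 / 215,335 / 325,335). The ball is still off at (168,82). Next is the lever, with shut fingers from the -y side.

>>> {"op": "servo_tool", "data": {"plan": [[0,[2.6,1.4,0],[0.5,0,0.5]],[0,[2.6,1.4,0],[0.4,0,0.5]],[0,[2.6,1.4,0],[0,0,0]],[0,[2.6,1.4,0],[0,0,0]],[0,[2.6,1.4,0],[0,0,0]],[0,[2.6,1.4,0],[0,0,0]],[0,[2.6,1.4,0],[0,0,0]],[0,[2.6,1.4,0],[0,0,0]],[0,[2,1,0],[0,0,0]],[0,[0,0,0],[0,0,0]],[0,[0,0,0],[0,0,0]]]}}

```text
time_s: 24.2
tool_pos: [0.5937, -0.0115, 0.226]
tool_rot: [179.8, -1.6, 93.6]
force: [-0.2, -0.2, -0.6]
grip_width: 0.0007
```

```bash
python3 d.py .602 -.02 .12 1.7
```

```text
t 24.2 pos [ 0.5937 -0.0115  0.226 ] rot [179.8  -1.6  93.6] F [-0.2 -0.2 -0.6] w 0.0007
turn [ 0.17 -1.61  1.89] then shift cm [-0.87  0.81 10.6 ]
```

>>> {"op": "servo_tool", "data": {"plan": [[0,[-0.9,0.8,0],[0.2,-1.6,1.9]],[0,[-0.6,0,2],[0,0,0]],[0,[0,0,3],[0,0,0]],[0,[0,0,3],[0,0,0]],[0,[0,0,1.5],[0,0,0]],[0,[0,0,0],[0,0,0]],[0,[0,0,0],[0,0,0]]]}}

```text
time_s: 24.78
tool_pos: [0.5999, -0.0204, 0.131]
tool_rot: [179.8, -0.4, 92.1]
force: [-0.0, 0.3, 0.2]
grip_width: 0.0006
```

```bash
python3 d.py .602 .06 .12 1.7
```

```text
t 24.78 pos [ 0.5999 -0.0204  0.131 ] rot [179.8  -0.4  92.1] F [-0.   0.3  0.2] w 0.0006
turn [ 0.22 -0.42  0.44] then shift cm [8.03 0.45 1.1 ]
```

>>> {"op": "servo_tool", "data": {"plan": [[0,[0.5,0.3,0.8],[0.2,-0.4,0.4]],[0,[1.2,0.1,0.2],[0,0,0]],[0,[1.2,0,0],[0,0,0]],[0,[1.2,0,0],[0,0,0]],[0,[1.2,0,0],[0,0,0]],[0,[1.2,0,0],[0,0,0]],[0,[1,0,0],[0,0,0]],[0,[0.5,0,0],[0,0,0]]]}}

```text
time_s: 25.45
tool_pos: [0.6039, 0.0585, 0.1268]
tool_rot: [179.6, 0.7, 91.5]
force: [0.8, -20.6, -1.1]
grip_width: 0.0006
```

```bash
python3 d.py .602 .06 .12 1.7
```

```text
t 25.45 pos [0.6039 0.0585 0.1268] rot [179.6   0.7  91.5] F [  0.8 -20.6  -1.1] w 0.0006
turn [ 0.45  0.7  -0.18] then shift cm [ 0.16 -0.19  0.68]
```

At the stop, with a 20 N reaction at the predicted y. Backing off and going to the button.

>>> {"op": "servo_tool", "data": {"plan": [[0,[-1,0,0],[0,0,0]],[0,[-2,0,0],[0,0,0]],[0,[-3,0,0],[0,0,0]],[0,[-3,0,0],[0,0,0]],[0,[-2.5,0,0],[0,0,0]],[0,[-1,0,0],[0,0,0]],[0,[0,0,0],[0,0,0]],[0,[0,0,0],[0,0,0]]]}}

```text
time_s: 26.12
tool_pos: [0.6104, -0.0573, 0.1278]
tool_rot: [179.4, 0.3, 92.3]
force: [0.9, -0.5, 0.6]
grip_width: 0.0003
```

```bash
python3 d.py .605 -.077 .08 1.7; python3 - <<'E'
from h import *
t=cam('top');s=cam('side')
j=cv2.resize(t['image'][165:290,225:335],None,fx=4,fy=4,interpolation=cv2.INTER_CUBIC)
i=cv2.resize(s['image'][160:280,220:340],None,fx=2.9,fy=2.9,interpolation=cv2.INTER_CUBIC)
o=np.zeros((500,800,3),np.uint8);o[:500,:440]=j;o[:348,450:798]=i;cv2.imwrite('pics/s5.png',o)
E
```

```text
t 26.12 pos [ 0.6104 -0.0573  0.1278] rot [179.4   0.3  92.3] F [ 0.9 -0.5  0.6] w 0.0003
turn [0.62 0.33 0.57] then shift cm [-1.96 -0.6   4.78]
```

View pics/s5.png

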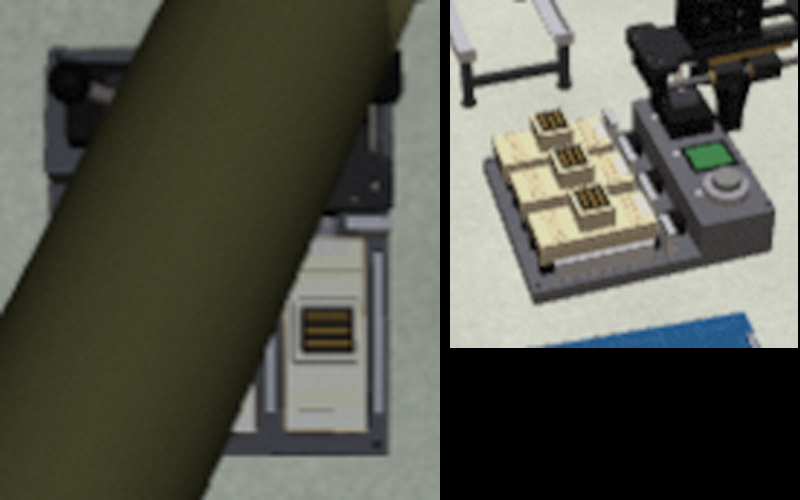

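Lever on: the ball is now at top crop (68,82), the +y side. The modules are seated. Over the button.

>>> {"op": "servo_tool", "data": {"plan": [[0,[-1.8,-0.6,0],[0.5,0.3,0.5]],[0,[-0.4,0,1],[0,0,0]],[0,[0,0,1.5],[0,0,0]],[0,[0,0,0.8],[0,0,0]],[0,[0,0,0],[0,0,0]],[0,[0,0,0],[0,0,0]]]}}

```text
time_s: 26.72
tool_pos: [0.6074, -0.0661, 0.0908]
tool_rot: [179.9, -0.3, 92.7]
force: [-0.2, -0.3, 0.4]
grip_width: 0.0008
```

```bash
python3 d.py .605 -.077 .075 1.7
```

```text
t 26.72 pos [ 0.6074 -0.0661  0.0908] rot [179.9  -0.3  92.7] F [-0.2 -0.3  0.4] w 0.0008
turn [ 0.08 -0.3   1.02] then shift cm [-1.09 -0.27  1.58]
```

>>> {"op": "servo_tool", "data": {"plan": [[0,[-1.1,-0.3,0],[0,-0.3,1]],[0,[0,0,0.6],[0,0,0]],[0,[0,0,0.5],[0,0,0]],[0,[0,0,0],[0,0,0]]]}}

```text
time_s: 27.05
tool_pos: [0.6061, -0.0759, 0.0799]
tool_rot: [179.8, -0.0, 91.8]
force: [-1.7, -0.9, 2.8]
grip_width: 0.0003
```

```bash
python3 d.py .605 -.077 .07 1.7
```

```text
t 27.05 pos [ 0.6061 -0.0759  0.0799] rot [179.8  -0.   91.8] F [-1.7 -0.9  2.8] w 0.0003
turn [ 0.2  -0.02  0.1 ] then shift cm [-0.11 -0.11  0.99]
```

>>> {"op": "servo_tool", "data": {"plan": [[0,[-0.1,-0.1,0.3],[0,0,0]],[0,[0,0,0.3],[0,0,0]],[0,[0,0,0.3],[0,0,0]]]}}

```text
time_s: 27.3
tool_pos: [0.6063, -0.0763, 0.076]
tool_rot: [179.7, -0.3, 91.8]
force: [-11.9, 3.4, 32.4]
grip_width: 0.0004
```

>>> {"op": "servo_tool", "data": {"plan": [[0,[0,0,0.2],[0,0,0]],[0,[0,0,0.3],[0,0,0]]]}}

```text
time_s: 27.47
tool_pos: [0.6063, -0.0763, 0.0761]
tool_rot: [179.7, -0.5, 91.8]
force: [-9.1, 3.2, 23.7]
grip_width: 0.0006
```

>>> {"op": "servo_tool", "data": {"plan": [[0,[0,0,-0.35],[0,0.4,0]],[0,[0,0,0],[0,0,0]]]}}

```text
time_s: 27.63
tool_pos: [0.6067, -0.0769, 0.0818]
tool_rot: [179.7, -1.0, 91.8]
force: [-0.9, 0.1, 2.0]
grip_width: 0.0004
```

>>> {"op": "servo_tool", "data": {"plan": [[0,[0,0,-0.2],[0,0,0]],[0,[0,0,0],[0,0,0]]]}}

```text
time_s: 27.8
tool_pos: [0.6069, -0.0775, 0.084]
tool_rot: [179.6, -1.0, 91.8]
force: [-0.1, 0.1, -0.8]
grip_width: 0.0004
```

>>> {"op": "servo_tool", "data": {"plan": [[0,[0,0,-0.2],[0,0,0]],[0,[0,0,0],[0,0,0]]]}}

```text
time_s: 27.97
tool_pos: [0.6063, -0.0777, 0.0852]
tool_rot: [179.7, -0.9, 91.8]
force: [0.2, -0.8, 0.1]
grip_width: 0.0006
```

>>> {"op": "servo_tool", "data": {"plan": [[0,[0,0,-0.2],[0,0,0]],[0,[0,0,0],[0,0,0]]]}}

```text
time_s: 28.13
tool_pos: [0.6057, -0.0776, 0.0866]
tool_rot: [179.7, -0.9, 91.8]
force: [0.1, 0.3, 1.4]
grip_width: 0.0007
```

The button sprang from about 0.082 to a hard stop at 0.076, which is the full 6 mm, so it was fully pressed. Now the lever goes off: over the top to its +y side.

>>> {"op": "servo_tool", "data": {"plan": [[0,[0,0,-3],[0,0.9,0]],[0,[0,0,-4],[0,0,0]],[0,[0,0,-4],[0,0,0]],[0,[2,0,-2],[0,0,0]],[0,[3.7,0,0],[0,0,0]],[0,[3.7,0,0],[0,0,0]],[0,[3.7,0,0],[0,0,0]],[0,[3.7,0,0],[0,0,0]],[0,[3,0,0],[0,0,0]],[0,[1,0,0],[0,0,0]],[0,[0,0,0],[0,0,0]],[0,[0,0,0],[0,0,0]]]}}

```text
time_s: 29.13
tool_pos: [0.5977, 0.1317, 0.2272]
tool_rot: [179.9, -1.7, 91.4]
force: [-0.1, -0.9, -0.3]
grip_width: 0.0005
```

```bash
python3 d.py .603 .13 .125 1.7
```

```text
t 29.13 pos [0.5977 0.1317 0.2272] rot [179.9  -1.7  91.4] F [-0.1 -0.9 -0.3] w 0.0005
turn [ 0.06 -1.75 -0.33] then shift cm [-0.19  0.53 10.22]
```

>>> {"op": "servo_tool", "data": {"plan": [[0,[0,0.5,0],[0,-1.7,-0.3]],[0,[0,0,3],[0,0,0]],[0,[0,0,3],[0,0,0]],[0,[0,0,3],[0,0,0]],[0,[0,0,1],[0,0,0]],[0,[0,0,0],[0,0,0]],[0,[0,0,0],[0,0,0]]]}}

```text
time_s: 29.72
tool_pos: [0.6081, 0.1157, 0.1264]
tool_rot: [179.6, 0.7, 90.7]
force: [-0.0, -0.4, 0.9]
grip_width: 0.0004
```

```bash
python3 d.py .603 .046 .125 1.7
```

```text
t 29.72 pos [0.6081 0.1157 0.1264] rot [179.6   0.7  90.7] F [-0.  -0.4  0.9] w 0.0004
turn [ 0.38  0.69 -0.95] then shift cm [-6.96 -0.71  0.14]
```

>>> {"op": "servo_tool", "data": {"plan": [[0,[-0.5,-0.6,0],[0.3,0.6,-0.9]],[0,[-1.2,0,0],[0,0,0]],[0,[-1.2,0,0],[0,0,0]],[0,[-1.2,0,0],[0,0,0]],[0,[-1.2,0,0],[0,0,0]],[0,[-1,0,0],[0,0,0]],[0,[-0.6,0,0],[0,0,0]]]}}

```text
time_s: 30.3
tool_pos: [0.6072, 0.0458, 0.1339]
tool_rot: [179.4, -0.8, 91.8]
force: [-1.2, 17.2, 1.0]
grip_width: 0.0006
```

>>> {"op": "servo_tool", "data": {"plan": [[0,[-0.5,0,0],[0,0,0]],[0,[-0.5,0,0],[0,0,0]]]}}

```text
time_s: 30.47
tool_pos: [0.6072, 0.0463, 0.134]
tool_rot: [179.5, -1.9, 92.1]
force: [-0.9, 11.2, 2.5]
grip_width: 0.0006
```

>>> {"op": "servo_tool", "data": {"plan": [[0,[1,0,0],[0,1.5,0]],[0,[2,0,-1],[0,0,0]],[0,[1,0,-3],[0,0,0]],[0,[0,0,-4],[0,0,0]],[0.65,[0,-1,-1],[0,0,0]],[0.65,[0,-3,0],[0,0,0]],[0.65,[-1,-3,0],[0,0,0]],[0.65,[-1,-3,0],[0,0,0]],[0.65,[-1,-3,0],[0,0,0]],[0.65,[0,-1,0],[0,0,0]],[0.65,[0,0,0],[0,0,0]],[0.65,[0,0,0],[0,0,0]]]}}

```text
time_s: 31.47
tool_pos: [0.4662, 0.0302, 0.2246]
tool_rot: [179.2, -3.1, 91.4]
force: [0.5, 0.6, -0.4]
grip_width: 0.0457
```

```bash
python3 d.py .4595 .057 .064 1.7; python3 - <<'E'
from h import *
t=cam('top');s=cam('side')
j=cv2.resize(t['image'][165:290,225:335],None,fx=4,fy=4,interpolation=cv2.INTER_CUBIC)
i=cv2.resize(s['image'][160:280,220:340],None,fx=2.9,fy=2.9,interpolation=cv2.INTER_CUBIC)
o=np.zeros((500,800,3),np.uint8);o[:500,:440]=j;o[:348,450:798]=i;cv2.imwrite('pics/s6.png',o)
E
```

```text
t 31.47 pos [0.4662 0.0302 0.2246] rot [179.2  -3.1  91.4] F [ 0.5  0.6 -0.4] w 0.0457
turn [ 0.81 -3.1  -0.32] then shift cm [ 2.7  -0.59 16.06]
```

View pics/s6.png

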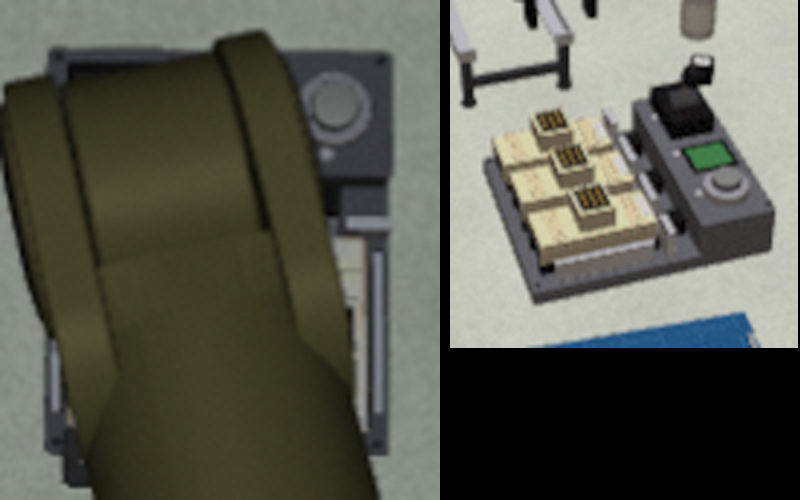

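Lever off again: the ball at side crop (702,68) matches its starting place. All three modules are still seated. Now I pick the left one for the rack.

>>> {"op": "servo_tool", "data": {"plan": [[0.65,[1.4,-0.3,0],[0.8,-3,-0.3]],[0.65,[1.4,-0.3,0],[0,0,0]],[0.65,[0,0,3],[0,0,0]],[0.65,[0,0,3],[0,0,0]],[0.65,[0,0,3],[0,0,0]],[0.65,[0,0,2],[0,0,0]],[0.65,[0,0,0],[0,0,0]],[0.65,[0,0,0],[0,0,0]]]}}

```text
time_s: 32.23
tool_pos: [0.4712, 0.0528, 0.111]
tool_rot: [179.6, 1.9, 91.1]
force: [0.8, -0.8, -0.4]
grip_width: 0.0566
```

```bash
python3 d.py .4595 .057 .064 1.7
```

```text
t 32.23 pos [0.4712 0.0528 0.111 ] rot [179.6   1.9  91.1] F [ 0.8 -0.8 -0.4] w 0.0566
turn [ 0.4   1.88 -0.58] then shift cm [ 0.46 -1.15  4.7 ]
```

>>> {"op": "servo_tool", "data": {"plan": [[0.65,[0.4,-1.1,0],[0.4,1.8,-0.5]],[0.65,[0,-0.2,1],[0,0,0]],[0.65,[0,-0.1,1.3],[0,0,0]],[0.65,[0,0,1],[0,0,0]],[0.65,[0,0,0.2],[0,0,0]],[0.65,[0,0,0],[0,0,0]]]}}

```text
time_s: 32.73
tool_pos: [0.4647, 0.0559, 0.0785]
tool_rot: [179.4, 0.5, 91.6]
force: [-0.1, -0.4, 0.7]
grip_width: 0.0568
```

```bash
python3 d.py .4595 .057 .064 1.7
```

```text
t 32.73 pos [0.4647 0.0559 0.0785] rot [179.4   0.5  91.6] F [-0.1 -0.4  0.7] w 0.0568
turn [ 0.58  0.48 -0.11] then shift cm [ 0.13 -0.52  1.45]
```

>>> {"op": "servo_tool", "data": {"plan": [[0.65,[0.1,-0.5,0.5],[0.5,0.4,0]],[0.65,[0,-0.1,0.5],[0,0,0]],[0.65,[0,0,0.3],[0,0,0]],[0.65,[0,0,0],[0,0,0]],[0.2,[0,0,0],[0,0,0]],[0.2,[0,0,0],[0,0,0]],[0.2,[0,0,0],[0,0,0]],[0.2,[0,0,0],[0,0,0]],[0.2,[0,0,0],[0,0,0]],[0.2,[0,0,0],[0,0,0]]]}}

```text
time_s: 33.57
tool_pos: [0.4608, 0.0573, 0.0666]
tool_rot: [179.7, -0.0, 91.6]
force: [0.4, -0.4, -0.2]
grip_width: 0.0359
```

```bash
python3 d.py .452 .396 .15 1.9
```

```text
t 33.57 pos [0.4608 0.0573 0.0666] rot [179.7  -0.   91.6] F [ 0.4 -0.4 -0.2] w 0.0359
turn [ 0.27 -0.01 -0.3 ] then shift cm [33.88  0.24 -8.34]
```

>>> {"op": "servo_tool", "data": {"plan": [[0.2,[0,0,-2],[0,0,0]],[0.2,[0,0,-3],[0,0,0]],[0.2,[0,0,-3],[0,0,0]],[0.2,[0,0,-1.5],[0,0,0]],[0.2,[2.5,0.2,0],[0,0,0]],[0.2,[3.7,0.2,0],[0,0,0]],[0.2,[3.7,0.2,0],[0,0,0]],[0.2,[3.7,0.2,0],[0,0,0]],[0.2,[3.7,0.2,0],[0,0,0]],[0.2,[3.7,0,0],[0,0,0]],[0.2,[3.7,0,0],[0,0,0]],[0.2,[3.7,0,0],[0,0,0]],[0.2,[3.2,0,0],[0,0,0]],[0.2,[1.5,0,0],[0,0,0]],[0.2,[0,0,0],[0,0,0]],[0.2,[0,0,0],[0,0,0]]]}}

```text
time_s: 34.9
tool_pos: [0.458, 0.4029, 0.1599]
tool_rot: [-179.8, -0.1, 91.4]
force: [1.3, -0.4, -2.0]
grip_width: 0.0358
```

```bash
python3 d.py .452 .396 .13 1.9
```

```text
t 34.9 pos [0.458  0.4029 0.1599] rot [-1.798e+02 -1.000e-01  9.140e+01] F [ 1.3 -0.4 -2. ] w 0.0358
turn [-0.21 -0.08 -0.5 ] then shift cm [-0.67 -0.63  2.99]
```

>>> {"op": "servo_tool", "data": {"plan": [[0.2,[-0.7,-0.6,0],[-0.2,0,-0.5]],[0.2,[-0.2,-0.1,1],[0,0,0]],[0.2,[0,0,1.2],[0,0,0]],[0.2,[0,0,0.3],[0,0,0]],[0.2,[0,0,0],[0,0,0]],[0.2,[0,0,0],[0,0,0]]]}}

```text
time_s: 35.4
tool_pos: [0.4518, 0.3866, 0.1306]
tool_rot: [-179.8, 0.1, 91.5]
force: [0.1, -0.2, -2.5]
grip_width: 0.036
```

```bash
python3 d.py .452 .396 .1026 1.9; python3 - <<'E'
from h import *
t=cam('top');s=cam('side')
j=cv2.resize(t['image'][200:290,80:205],None,fx=3.2,fy=3.2,interpolation=cv2.INTER_CUBIC)
i=cv2.resize(s['image'][110:210,190:290],None,fx=3.9,fy=3.9,interpolation=cv2.INTER_CUBIC)
o=np.zeros((400,800,3),np.uint8);o[:288,:400]=j;o[:390,410:800]=i;cv2.imwrite('pics/s7.png',o)
E
```

```text
t 35.4 pos [0.4518 0.3866 0.1306] rot [-1.798e+02  1.000e-01  9.150e+01] F [ 0.1 -0.2 -2.5] w 0.036
turn [-0.16  0.11 -0.41] then shift cm [0.94 0.05 2.8 ]
```

View pics/s7.png

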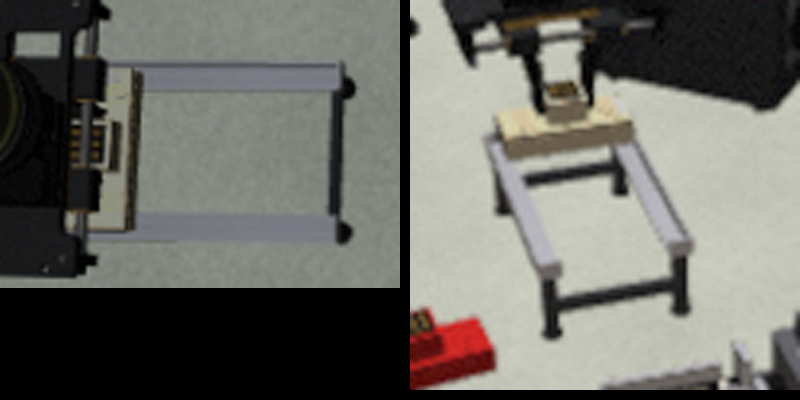

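>>> {"op": "servo_tool", "data": {"plan": [[0.2,[0.9,0.05,0],[-0.1,0.1,-0.4]],[0.2,[0,0,0.6],[0,0,0]],[0.2,[0,0,0.5],[0,0,0]],[0.2,[0,0,0],[0,0,0]],[0.2,[0,0,0],[0,0,0]]]}}

```text
time_s: 35.92
tool_pos: [0.4533, 0.3986, 0.1201]
tool_rot: [179.9, -0.1, 92.0]
force: [0.2, 0.5, -3.0]
grip_width: 0.0354
```

```bash
python3 d.py .452 .396 .1026 1.9; python3 - <<'E'
from h import *
t=cam('top')
for v in (67,230): print(onz(t,80+132/3.2,200+v/3.2,.098+.026).round(4))
E
```

```text
t 35.92 pos [0.4533 0.3986 0.1201] rot [ 1.799e+02 -1.000e-01  9.200e+01] F [ 0.2  0.5 -3. ] w 0.0354
turn [ 0.11 -0.15  0.1 ] then shift cm [-0.25 -0.14  1.75]
[0.5093 0.3609 0.124 ]
[0.3913 0.3518 0.124 ]
```

>>> {"op": "servo_tool", "data": {"plan": [[0.2,[-0.2,-0.05,0.6],[0,0,0]],[0.2,[0,0,0.6],[0,0,0]],[0.2,[0,0,0.4],[0,0,0]],[0.2,[0,0,0.1],[0,0,0]]]}}

```text
time_s: 36.3
tool_pos: [0.4531, 0.3967, 0.1025]
tool_rot: [179.9, -0.2, 92.0]
force: [-4.0, -2.8, 10.2]
grip_width: 0.0357
```

```bash
python3 d.py .453 .396 .1026 1.9
```

```text
t 36.3 pos [0.4531 0.3967 0.1025] rot [179.9  -0.2  92. ] F [-4.  -2.8 10.2] w 0.0357
turn [ 0.13 -0.21  0.13] then shift cm [-0.07 -0.01 -0.01]
```

Contact came at the predicted height. Releasing and going back for the middle one.

>>> {"op": "servo_tool", "data": {"plan": [[0.65,[0,0,0],[0,0,0]],[0.65,[0,0,0],[0,0,0]],[0.65,[0,0,0],[0,0,0]],[0.65,[0,0,0],[0,0,0]],[0.65,[0,0,-1],[0,0,0]],[0.65,[0,0,-2],[0,0,0]],[0.65,[0,0,-2],[0,0,0]],[0.65,[-2.5,0,0],[0,0,0]],[0.65,[-3.7,0,0],[0,0,0]],[0.65,[-3.7,0,0],[0,0,0]],[0.65,[-3.7,0,0],[0,0,0]],[0.65,[-3.7,0,0],[0,0,0]],[0.65,[-3.7,0,0],[0,0,0]],[0.65,[-3.7,0,0],[0,0,0]],[0.65,[-3.7,0,0],[0,0,0]],[0.65,[-3.7,0,0],[0,0,0]],[0.65,[-3.7,0,0],[0,0,0]],[0.65,[-2,0,0],[0,0,0]],[0.65,[0,0,0],[0,0,0]],[0.65,[0,0,0],[0,0,0]]]}}

```text
time_s: 37.97
tool_pos: [0.4735, 0.004, 0.1623]
tool_rot: [179.0, -1.3, 91.9]
force: [0.5, 0.6, -0.5]
grip_width: 0.0566
```

```bash
python3 d.py .464 -.009 .064 1.7; python3 - <<'E'
from h import *
t=cam('top','t8.png');s=cam('side')
j=cv2.resize(t['image'][160:290,80:330],None,fx=3.2,fy=3.2,interpolation=cv2.INTER_CUBIC)
cv2.imwrite('pics/s8.png',j)
E
```

```text
t 37.97 pos [0.4735 0.004  0.1623] rot [179.   -1.3  91.9] F [ 0.5  0.6 -0.5] w 0.0566
turn [ 0.96 -1.31  0.16] then shift cm [-1.27 -0.99  9.83]
```

View pics/s8.png

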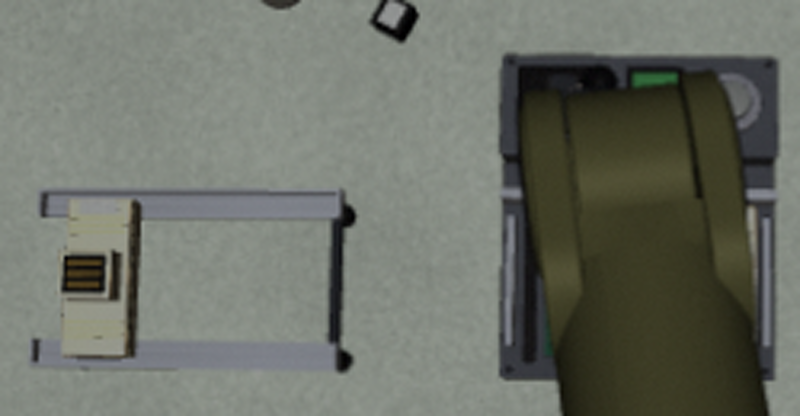

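The first module lies flat across both ledges, clear of the flanges (crop 98,275). Next is the middle module.

>>> {"op": "servo_tool", "data": {"plan": [[0.65,[-1.2,-0.9,0],[0.9,-1.3,0.1]],[0.65,[-0.3,-0.2,1],[0,0,0]],[0.65,[0,0,3],[0,0,0]],[0.65,[0,0,2],[0,0,0]],[0.65,[0,0,0.5],[0,0,0]],[0.65,[0,0,0],[0,0,0]],[0.65,[0,0,0],[0,0,0]]]}}

```text
time_s: 38.65
tool_pos: [0.4646, -0.0006, 0.094]
tool_rot: [179.7, 0.0, 92.8]
force: [0.1, 0.1, -0.0]
grip_width: 0.0566
```

```bash
python3 d.py .464 -.009 .064 1.7
```

```text
t 38.65 pos [ 0.4646 -0.0006  0.094 ] rot [179.7   0.   92.8] F [ 0.1  0.1 -0. ] w 0.0566
turn [0.29 0.02 1.08] then shift cm [-0.83 -0.08  3.  ]
```

>>> {"op": "servo_tool", "data": {"plan": [[0.65,[-0.8,-0.1,0],[0.3,0,1]],[0.65,[-0.1,0,0.8],[0,0,0]],[0.65,[0,0,1],[0,0,0]],[0.65,[0,0,0.6],[0,0,0]],[0.65,[0,0,0.1],[0,0,0]],[0.65,[0,0,0],[0,0,0]]]}}

```text
time_s: 39.15
tool_pos: [0.4684, -0.0091, 0.0727]
tool_rot: [179.6, -0.2, 91.8]
force: [-0.8, 0.3, -0.0]
grip_width: 0.0564
```

```bash
python3 d.py .464 -.009 .064 1.7
```

```text
t 39.15 pos [ 0.4684 -0.0091  0.0727] rot [179.6  -0.2  91.8] F [-0.8  0.3 -0. ] w 0.0564
turn [ 0.39 -0.2   0.07] then shift cm [ 0.02 -0.44  0.87]
```

>>> {"op": "servo_tool", "data": {"plan": [[0.65,[0,-0.4,0.4],[0.4,-0.2,0]],[0.65,[0,-0.1,0.4],[0,0,0]],[0.65,[0,0,0.1],[0,0,0]],[0.2,[0,0,0],[0,0,0]],[0.2,[0,0,0],[0,0,0]],[0.2,[0,0,0],[0,0,0]],[0.2,[0,0,0],[0,0,0]],[0.2,[0,0,0],[0,0,0]],[0.2,[0,0,0],[0,0,0]]]}}

```text
time_s: 39.9
tool_pos: [0.4642, -0.0089, 0.0647]
tool_rot: [179.9, -0.1, 91.8]
force: [-0.5, -0.8, -1.4]
grip_width: 0.0359
```

```bash
python3 d.py .455 .330 .15 1.9
```

```text
t 39.9 pos [ 0.4642 -0.0089  0.0647] rot [ 1.799e+02 -1.000e-01  9.180e+01] F [-0.5 -0.8 -1.4] w 0.0359
turn [ 0.11 -0.11 -0.12] then shift cm [33.9   0.2  -8.53]
```

>>> {"op": "servo_tool", "data": {"plan": [[0.2,[0,0,-2],[0,0,0]],[0.2,[0,0,-3],[0,0,0]],[0.2,[0,0,-3],[0,0,0]],[0.2,[0,0,-1.2],[0,0,0]],[0.2,[2.5,0.2,0],[0,0,0]],[0.2,[3.7,0.1,0],[0,0,0]],[0.2,[3.7,0.1,0],[0,0,0]],[0.2,[3.7,0.1,0],[0,0,0]],[0.2,[3.7,0,0],[0,0,0]],[0.2,[3.7,0,0],[0,0,0]],[0.2,[3.7,0,0],[0,0,0]],[0.2,[3.7,0,0],[0,0,0]],[0.2,[3,0,0],[0,0,0]],[0.2,[1.2,0,0],[0,0,0]],[0.2,[0,0,0],[0,0,0]],[0.2,[0,0,0],[0,0,0]]]}}

```text
time_s: 41.23
tool_pos: [0.4547, 0.3283, 0.1541]
tool_rot: [-179.5, 0.0, 91.4]
force: [0.9, -0.8, -3.0]
grip_width: 0.0358
```

```bash
python3 d.py .455 .330 .13 1.9
```

```text
t 41.23 pos [0.4547 0.3283 0.1541] rot [-179.5    0.    91.4] F [ 0.9 -0.8 -3. ] w 0.0358
turn [-0.54  0.03 -0.54] then shift cm [0.17 0.03 2.41]
```

>>> {"op": "servo_tool", "data": {"plan": [[0.2,[0.4,0,0.5],[-0.5,0,-0.5]],[0.2,[0.2,0,1],[0,0,0]],[0.2,[0,0,1],[0,0,0]],[0.2,[0,0,0.3],[0,0,0]],[0.2,[0,0,0],[0,0,0]],[0.2,[0,0,0],[0,0,0]]]}}

```text
time_s: 41.73
tool_pos: [0.4554, 0.3256, 0.1222]
tool_rot: [-179.8, 0.2, 91.3]
force: [-0.4, 0.4, -2.3]
grip_width: 0.0359
```

```bash
python3 d.py .455 .330 .1007 1.9
```

```text
t 41.73 pos [0.4554 0.3256 0.1222] rot [-179.8    0.2   91.3] F [-0.4  0.4 -2.3] w 0.0359
turn [-0.17  0.16 -0.6 ] then shift cm [ 0.44 -0.02  2.15]
```

>>> {"op": "servo_tool", "data": {"plan": [[0.2,[0.4,0,0],[-0.2,0.2,-0.6]],[0.2,[0,0,0.8],[0,0,0]],[0.2,[0,0,0.8],[0,0,0]],[0.2,[0,0,0.3],[0,0,0]],[0.2,[0,0,0.1],[0,0,0]]]}}

```text
time_s: 42.15
tool_pos: [0.4564, 0.3295, 0.1013]
tool_rot: [179.9, -0.2, 91.9]
force: [-0.5, -0.5, -3.0]
grip_width: 0.0358
```

```bash
python3 d.py .455 .330 .1007 1.9
```

```text
t 42.15 pos [0.4564 0.3295 0.1013] rot [179.9  -0.2  91.9] F [-0.5 -0.5 -3. ] w 0.0358
turn [ 0.12 -0.17 -0.03] then shift cm [ 0.05 -0.13  0.06]
```

Just above the ledge: lower 1 mm more, release, and return for the third (right) module.

>>> {"op": "servo_tool", "data": {"plan": [[0.2,[0,-0.1,0.15],[0,0,0]],[0.2,[0,0,0.1],[0,0,0]]]}}

```text
time_s: 42.32
tool_pos: [0.4562, 0.3295, 0.1006]
tool_rot: [179.9, -0.2, 91.9]
force: [-3.0, -2.2, 8.3]
grip_width: 0.0356
```

>>> {"op": "servo_tool", "data": {"plan": [[0.65,[0,0,0],[0,0,0]],[0.65,[0,0,0],[0,0,0]],[0.65,[0,0,0],[0,0,0]],[0.65,[0,0,0],[0,0,0]],[0.65,[0,0,-1],[0,0,0]],[0.65,[0,0,-2],[0,0,0]],[0.65,[0,0,-2],[0,0,0]],[0.65,[-2.5,0,0],[0,0,0]],[0.65,[-3.7,0,0],[0,0,0]],[0.65,[-3.7,0,0],[0,0,0]],[0.65,[-3.7,0,0],[0,0,0]],[0.65,[-3.7,0,0],[0,0,0]],[0.65,[-3.7,0,0],[0,0,0]],[0.65,[-3.7,0,0],[0,0,0]],[0.65,[-3.7,0,0],[0,0,0]],[0.65,[-3.7,0,0],[0,0,0]],[0.65,[-3.7,0,0],[0,0,0]],[0.65,[-2,0,0],[0,0,0]],[0.65,[0,0,0],[0,0,0]],[0.65,[0,0,0],[0,0,0]]]}}

```text
time_s: 43.98
tool_pos: [0.4759, -0.0627, 0.1609]
tool_rot: [178.8, -1.1, 91.8]
force: [0.0, 0.3, 0.6]
grip_width: 0.0568
```

```bash
python3 d.py .4665 -.075 .064 1.7
```

```text
t 43.98 pos [ 0.4759 -0.0627  0.1609] rot [178.8  -1.1  91.8] F [0.  0.3 0.6] w 0.0568
turn [ 1.16 -1.14  0.13] then shift cm [-1.2  -0.98  9.69]
```

>>> {"op": "servo_tool", "data": {"plan": [[0.65,[-1.2,-0.9,0],[1,-1.1,0.1]],[0.65,[-0.8,-0.4,1],[0,0,0]],[0.65,[-0.3,0,3],[0,0,0]],[0.65,[0,0,2],[0,0,0]],[0.65,[0,0,0.5],[0,0,0]],[0.65,[0,0,0],[0,0,0]],[0.65,[0,0,0],[0,0,0]]]}}

```text
time_s: 44.57
tool_pos: [0.4671, -0.0784, 0.0967]
tool_rot: [179.5, -0.4, 92.2]
force: [-0.7, -0.4, -0.3]
grip_width: 0.0566
```

```bash
python3 d.py .4665 -.075 .064 1.7; python3 - <<'E'
from h import *
t=cam('side')
cv2.imwrite('pics/s9.png',cv2.resize(t['image'][110:330,190:380],None,fx=2.7,fy=2.7,interpolation=cv2.INTER_CUBIC))
E
```

```text
t 44.57 pos [ 0.4671 -0.0784  0.0967] rot [179.5  -0.4  92.2] F [-0.7 -0.4 -0.3] w 0.0566
turn [ 0.46 -0.37  0.54] then shift cm [ 0.34 -0.05  3.27]
```

View pics/s9.png

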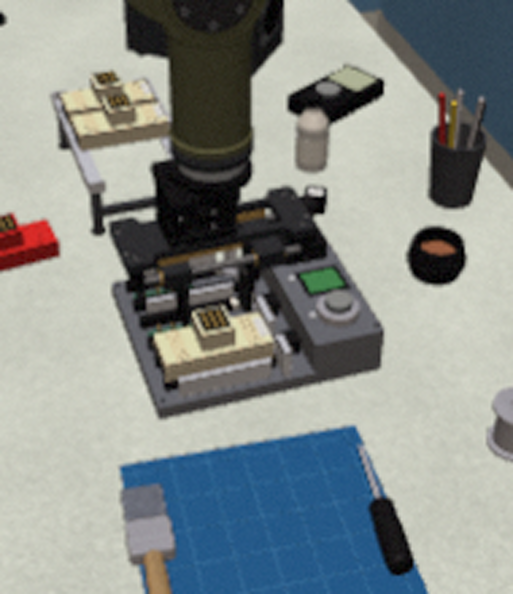

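The third module is still in its bay (crop 213,340). The first two lie on the rack (105,80 and 120,105). Fingers are over the block.

>>> {"op": "servo_tool", "data": {"plan": [[0.65,[0.3,-0.1,0],[0.4,-0.3,0.5]],[0.65,[0,0,0.8],[0,0,0]],[0.65,[0,-0.1,1],[0,0,0]],[0.65,[0,0,0.7],[0,0,0]],[0.65,[0,0,0.2],[0,0,0]],[0.65,[0,0,0],[0,0,0]]]}}

```text
time_s: 45.12
tool_pos: [0.4708, -0.0697, 0.0751]
tool_rot: [179.4, -0.4, 92.0]
force: [0.4, -0.3, 0.1]
grip_width: 0.0565
```

```bash
python3 d.py .4665 -.075 .064 1.7
```

```text
t 45.12 pos [ 0.4708 -0.0697  0.0751] rot [179.4  -0.4  92. ] F [ 0.4 -0.3  0.1] w 0.0565
turn [ 0.6  -0.4   0.33] then shift cm [-0.52 -0.44  1.11]
```

>>> {"op": "servo_tool", "data": {"plan": [[0.65,[-0.4,-0.4,0.5],[0.5,-0.4,0.3]],[0.65,[0,-0.1,0.5],[0,0,0]],[0.65,[0,0,0.2],[0,0,0]],[0.2,[0,0,0],[0,0,0]],[0.2,[0,0,0],[0,0,0]],[0.2,[0,0,0],[0,0,0]],[0.2,[0,0,0],[0,0,0]],[0.2,[0,0,0],[0,0,0]],[0.2,[0,0,0],[0,0,0]]]}}

```text
time_s: 45.87
tool_pos: [0.4672, -0.0733, 0.0642]
tool_rot: [179.8, -0.1, 91.7]
force: [0.6, -0.3, -1.8]
grip_width: 0.0363
```

```bash
python3 d.py .457 .264 .15 1.9
```

```text
t 45.87 pos [ 0.4672 -0.0733  0.0642] rot [ 1.798e+02 -1.000e-01  9.170e+01] F [ 0.6 -0.3 -1.8] w 0.0363
turn [ 0.23 -0.06 -0.18] then shift cm [33.75  0.1  -8.58]
```

>>> {"op": "servo_tool", "data": {"plan": [[0.2,[0,0,-2],[0,0,0]],[0.2,[0,0,-3],[0,0,0]],[0.2,[0,0,-3],[0,0,0]],[0.2,[0,0,-1.2],[0,0,0]],[0.2,[2.5,0.1,0],[0,0,0]],[0.2,[3.7,0.1,0],[0,0,0]],[0.2,[3.7,0.1,0],[0,0,0]],[0.2,[3.7,0.1,0],[0,0,0]],[0.2,[3.7,0,0],[0,0,0]],[0.2,[3.7,0,0],[0,0,0]],[0.2,[3.7,0,0],[0,0,0]],[0.2,[3.7,0,0],[0,0,0]],[0.2,[2.8,0,0],[0,0,0]],[0.2,[1.2,0,0],[0,0,0]],[0.2,[0,0,0],[0,0,0]],[0.2,[0,0,0],[0,0,0]]]}}

```text
time_s: 47.2
tool_pos: [0.46, 0.261, 0.1574]
tool_rot: [-180.0, -0.1, 91.1]
force: [0.1, -1.2, -1.5]
grip_width: 0.0357
```

```bash
python3 d.py .457 .2655 .125 1.9
```

```text
t 47.2 pos [0.46   0.261  0.1574] rot [-1.80e+02 -1.00e-01  9.11e+01] F [ 0.1 -1.2 -1.5] w 0.0357
turn [-0.01 -0.13 -0.8 ] then shift cm [ 0.46 -0.29  3.24]
```

>>> {"op": "servo_tool", "data": {"plan": [[0.2,[0.6,-0.3,0.5],[0,0,-0.8]],[0.2,[0.3,-0.1,1.2],[0,0,0]],[0.2,[0,0,1],[0,0,0]],[0.2,[0,0,0.4],[0,0,0]],[0.2,[0,0,0],[0,0,0]],[0.2,[0,0,0],[0,0,0]]]}}

```text
time_s: 47.7
tool_pos: [0.4562, 0.2615, 0.1222]
tool_rot: [-179.8, -0.0, 91.3]
force: [0.5, -0.3, -1.8]
grip_width: 0.036
```

```bash
python3 d.py .457 .2655 .1002 1.9
```

```text
t 47.7 pos [0.4562 0.2615 0.1222] rot [-179.8   -0.    91.3] F [ 0.5 -0.3 -1.8] w 0.036
turn [-0.17 -0.02 -0.57] then shift cm [0.4 0.1 2.2]
```

>>> {"op": "servo_tool", "data": {"plan": [[0.2,[0.3,0.05,0],[-0.2,0,-0.6]],[0.2,[0,0,0.8],[0,0,0]],[0.2,[0,0,0.8],[0,0,0]],[0.2,[0,0,0.3],[0,0,0]],[0.2,[0,-0.05,0.15],[0,0,0]]]}}

```text
time_s: 48.12
tool_pos: [0.4574, 0.2642, 0.1007]
tool_rot: [179.9, -0.1, 91.9]
force: [0.1, -0.7, -2.0]
grip_width: 0.0356
```

>>> {"op": "servo_tool", "data": {"plan": [[0.2,[0,0,0.1],[0,0,0]]]}}

```text
time_s: 48.2
tool_pos: [0.4571, 0.2642, 0.1001]
tool_rot: [179.9, -0.1, 91.9]
force: [-5.6, -3.0, 15.9]
grip_width: 0.036
```

Contact on the ledge. Release, lift, and clear out for a final look.

>>> {"op": "servo_tool", "data": {"plan": [[0.65,[0,0,0],[0,0,0]],[0.65,[0,0,0],[0,0,0]],[0.65,[0,0,0],[0,0,0]],[0.65,[0,0,0],[0,0,0]],[0.65,[0,0,-1],[0,0,0]],[0.65,[0,0,-2],[0,0,0]],[0.65,[0,0,-4],[0,0,0]],[0.65,[0,0,-4],[0,0,0]],[0.65,[-3,0,0],[0,0,0]],[0.65,[-3.7,0,0],[0,0,0]],[0.65,[-3.7,0,0],[0,0,0]],[0.65,[-3.7,0,0],[0,0,0]],[0.65,[-3.7,0,0],[0,0,0]],[0.65,[-3.7,0,0],[0,0,0]],[0.65,[-3.7,0,0],[0,0,0]],[0.65,[-3.7,0,0],[0,0,0]],[0.65,[-3.7,0,0],[0,0,0]],[0.65,[-2,0,0],[0,0,0]],[0.65,[0,0,0],[0,0,0]],[0.65,[0,0,0],[0,0,0]]]}}

```text
time_s: 49.87
tool_pos: [0.4736, -0.0989, 0.226]
tool_rot: [178.9, -0.9, 91.7]
force: [-0.1, 0.9, -1.1]
grip_width: 0.0565
```

>>> {"op": "servo_tool", "data": {"plan": [[0.65,[-3.7,0,0],[0,0,0]],[0.65,[-3.7,0,0],[0,0,0]],[0.65,[-3.7,0,0],[0,0,0]],[0.65,[-3.7,0,0],[0,0,0]],[0.65,[-3,0,0],[0,0,0]],[0.65,[0,0,0],[0,0,0]],[0.65,[0,0,0],[0,0,0]],[0.65,[0,0,0],[0,0,0]]]}}

```text
time_s: 50.53
tool_pos: [0.4858, -0.2703, 0.22]
tool_rot: [178.9, -1.4, 93.0]
force: [-0.2, 0.7, 0.5]
grip_width: 0.0568
```

```bash
python3 d.py .457 .2655 .1002 1.9; python3 - <<'E'
from h import *
t=cam('top');s=cam('side')
j=cv2.resize(t['image'][160:290,75:325],None,fx=2.2,fy=2.2,interpolation=cv2.INTER_CUBIC)
i=cv2.resize(s['image'][125:235,200:340],None,fx=2.8,fy=2.8,interpolation=cv2.INTER_CUBIC)
o=np.zeros((600,560,3),np.uint8);o[:286,:550]=j;o[290:598,:392]=i;cv2.imwrite('pics/s10.png',o)
E
```

```text
t 50.53 pos [ 0.4858 -0.2703  0.22  ] rot [178.9  -1.4  93. ] F [-0.2  0.7  0.5] w 0.0568
turn [ 1.08 -1.37  1.05] then shift cm [53.64 -1.1  11.98]
```

View pics/s10.png

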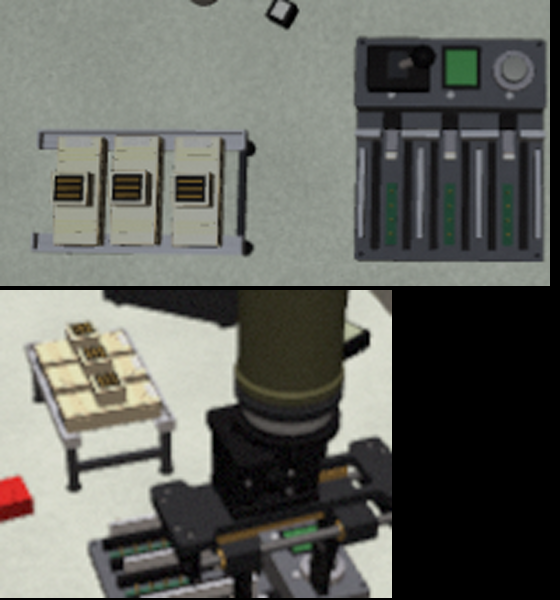

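All three modules lie flat on the rack between the flanges (top crop x of about 78, 135 and 198). The lever ball is on the off side at (423,57). The arm is clear.

```bash
python3 -c "
from cell import env
print(env.sign_off())"
```

```text
the job is handed in; nothing more can be done
None
```

The job is done and handed in at about 50 s on the robot's clock; the hand-in reported no verdict.

- **Testing:** All three cream modules were seated in their own bays with the supply off. I threw the lever fully on, pressed the start button, and threw the lever fully off with the modules still seated.
- **Cooling:** All three modules now lie on the cooling rack.

**What the checks showed**
- **Bays:** each module lay flat between its fins with the roller covered, about 3–5 mm short of nominal (up to 10 mm is allowed). The presence levers cannot be read directly, so "held down" is inferred from the pictures and the contact heights.
- **Supply lever:** it met its stop at the predicted place in both directions, with about 20 N and 17 N of reaction.
- **Start button:** it travelled about 6 mm to a hard stop. That press peaked at about 32 N, and a middle contact while seating a module at about 19 N.
- **Rack:** the final pictures show all three flat across both rails and clear of the flanges. Contact heights matched the 70 mm ledges, the supply is off, and the gripper is clear.
- **Other things on the bench:** those in view of my pictures looked undisturbed, including the red look-alike, which I left alone. I did not check every one of them at the end.
- **Disagreement:** the top camera read positions about 1.5 mm low in x against the gripper. I allowed for that when placing on the rack. I noticed no module being knocked aside.

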